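# Put the core probe back in its clip and aim the infrared thermometer at the red tin

### The job

The core probe has done its work: press it down past the sprung orange jaw into its fork clip, fully home with the jaw closed over it, and let go of it. Then draw the yellow infrared thermometer up out of its holder, turn it nose down and finish still holding it raised and still, pointing down at the black patch on the lid of the red tin from about 10 cm above, touching nothing with it. Leave the tins and everything else where they stand.

Things in the scene. Friction and masses are not known exactly. Their poses are not given: they have to be found in the camera images.
- probe: Loose core probe, 90 g, lying on the table, origin 11 mm up. Blue round handle, 18 mm thick, along its y axis; origin mid-handle on its axis. White square collars (22 x 22 x 10 mm) centred at y = -70 and +70 mm stop it rolling; 130 mm of round handle between them. A 5 mm steel needle runs on from y = 75 to 145 mm, pointing roughly to world +y at the start
- clip: Steel fork clip fixed to the table, 74 (x) x 116 (y) mm; origin under it at table height, z up. Two alike forks, 12 mm thick, at y = -42 and +42 mm; the 72 mm between is free for fingers above 23 mm. Each: tall tine at -x, inner face x = -10 mm up to z = 90, flared outward to 110 mm; short tine at +x, inner face x = 10 mm, up to 52 mm, the orange jaw above it
- clip_seat (a point): Centre of the seat, 52 mm above the table, axes as the clip's: where the middle of the handle's axis lies when fully home, the handle level along y, pressed straight down from above. Needle to either side; up to 18 mm off along y is still home
- jaw (a joint): Angle of the orange sprung jaw (rad), hinged along the clip's y on its +x side: 0 shut, growing outward to +x, at most 0.7; springs shut by itself. Shut, it hooks over the seated handle, underside 65 mm above the table, tips at x = 3 mm; its lead-in slope rises outward to 106 mm. A handle pressed down the centre line wedges it open about 0.12 rad with 4 to 10 N, then it snaps shut
- holder: Grey holder fixed to the table: foot 90 (x) x 80 (y) x 8 mm and an open square pocket, inside 34 x 32 mm, its rim 62 mm, its floor 8 mm above the table; origin under its centre, z up. The thermometer's handle stands in it
- gun: Loose pistol-shaped infrared thermometer, 0.25 kg, upright with its handle in the holder. Origin: centre of the handle's underside; z up the handle; nose to its own -x (roughly towards the robot at the start). Black handle 28 (x) x 26 (y) mm up to z = 92; yellow head x -60 to 50, 38 wide (y), z 90 to 132 mm, balanced near x = 0; nose 30 mm round, to x = -75. Must rise 60 mm to leave the holder
- gun_nose (a point): Centre of the thermometer's nose tip, at x = -75, y = 0, z = 111 mm in its frame; same axes; it looks along -x
- tin_red: Red lidded bread tin, 92 x 92 mm, 80 mm tall, 0.7 kg, loose on the 10 mm thick pale wooden cooling board; origin at the centre of its underside, z up. A black round patch 50 mm across on top of the lid
- red_patch (a point): Centre of the black patch on the red tin's lid, the point to aim at, 90 mm above the table
- tin_grey: Bare steel, grey lidded bread tin, 92 x 92 mm, 80 mm tall, 0.7 kg, loose on the 10 mm thick pale wooden cooling board; origin at the centre of its underside, z up. A black round patch 50 mm across on top of the lid. Leave alone
- tin_green: Green lidded bread tin, 92 x 92 mm, 80 mm tall, 0.7 kg, loose on the 10 mm thick pale wooden cooling board; origin at the centre of its underside, z up. A black round patch 50 mm across on top of the lid. Leave alone
- scraper: Steel dough scraper with a wooden grip, 87 x 120 mm, 18 mm tall, lying on the table. Leave alone
- brush: Pastry brush lying on the table. Leave alone
- jar: Jar with white cap, 80 mm wide, 120 mm tall. Leave alone
- oil: Amber oil bottle, 60 mm wide, 160 mm tall. Leave alone
- mug: White mug, 80 mm wide, 90 mm tall. Leave alone
- bowl: Small steel bowl, 100 mm wide, 45 mm tall. Leave alone

How it is judged (in metres and radians):
On the way, in this order (a step that is already met when the one before it is completed fails the run):
1. the probe lies fully home in the fork clip, jaw closed over it, let go (x of probe in the frame of clip_seat between -0.004 and 0.004 m and y of probe in the frame of clip_seat between -0.018 and 0.018 m and z of probe in the frame of clip_seat between -0.004 and 0.004 m and angle between the y axis of probe and the y axis of clip, either way round below 0.08 rad and value of joint jaw below 0.05 rad and contact force between the fingers and probe below 0.1 N), for 0.2 s.
2. the thermometer is drawn up out of its holder (z of gun in the frame of holder above 0.075 m and contact force between the fingers and gun above 1 N), for 0.1 s.
At the end, for the whole second after the job is handed in: Probe let go in the clip, within 4 mm of the seat (18 mm along), 0.08 rad parallel, jaw under 0.05 rad. Thermometer held by the fingers alone, still, nose within 40 degrees of straight down, 50 to 170 mm from the red tin's patch, its sight line within 35 mm of the patch's centre (all of step 1 and y of red_patch in the frame of gun_nose between -0.035 and 0.035 m and z of red_patch in the frame of gun_nose between -0.035 and 0.035 m and x of red_patch in the frame of gun_nose between -0.17 and -0.05 m and angle between gun's own x axis and vertical below 0.7 rad and height (world z) of gun_nose above 0.12 m and contact force between the fingers and gun above 1 N and linear speed of gun below 0.03 m/s and contact force between gun and holder below 0.1 N and contact force between gun and tin_red below 0.1 N and contact force between gun and tin_grey below 0.1 N and contact force between gun and tin_green below 0.1 N and contact force between gun and clip below 0.1 N and contact force between gun and jar below 0.1 N and contact force between gun and oil below 0.1 N); the arm keeps its last pose, push and grip.
It fails at once if a tin is pushed more than 20 mm, or another bystander more than 30 mm, from its place (distance of any of tin_red, tin_grey, tin_green from where it was at the start of the episode above 0.02 m or distance of any of scraper, brush, jar, oil, mug, bowl from where it was at the start of the episode above 0.03 m).
It also fails if it takes over 69 s, if anything falls off the work surface, if the arm or the gripper's body presses on something with over 40 N, if the wrist force passes 120 N, or if a joint passes its speed limit or range.

### The arm

A 6-joint arm with a two-finger parallel gripper is mounted at the origin on the work surface. World frame = base frame: x ahead of the robot, y to its left, z up, the work surface at z = 0. Lengths are in mm, angles in rad, forces in N, time in s.
With the tool pointing down it reaches from about 400 to 925 mm from the base axis. Payload 12.5 kg.
Tool frame: the origin (TCP) lies at the very end of the fingers, on their centre line; the grasp point (between the pads) lies 19 mm behind it; x points along the fingers, y is the direction in which the jaws open and shut, and the axes are right-handed (so a half turn about x gives the same grasp; the last joint's range is limited). The gripper opens to 95 mm and grips with 3 to 60 N. Pads are 20 mm wide; open, the fingers measure 119 mm over their backs; the gripper's body (75 mm by 180 mm) begins 59 mm behind the grasp point.
Start: joints at [1.112, 0.491, 1.559, -0, 1.092, -0.106], TCP at [215.938, 586.53, 214.661] pointing down, gripper open.
Joint ranges: [-3.1, 3.1], [-0.84, 2.19], [0.05, 2.79], [-1.13, 4.28], [0.06, 2.93], [-2.69, 2.69]. Speed limits (rad/s): [2.22, 2.22, 2.79, 3.14, 3.14, 3.14].

### API

Orientations are given as [roll, pitch, yaw] about the fixed x, y, z axes, in that order (R = Rz(yaw) Ry(pitch) Rx(roll)).
In Python, from cell import * gives the robot as it stands.
- The arm moves only by the tool step_arm, never from a script. Its argument "steps" is a list of rows, each a list of 4 numbers: the shift along the tool's x, y, z in units of 50 mm (1.0 is 50 mm), then the turn about the tool's x in units of 8 degrees (1.0 is 8 degrees). A call has 1 to 20 rows; each row shifts and turns the commanded pose from where the row before left it, along the tool's axes as they then stand; what a row does not reach is not made up. A row lasts 1/8 s, in which the tool goes at most 62.5 mm and 10.7 degrees, less where a joint would pass 70% of its speed; a pose out of reach is approached as far as the arm can. A call is refused whole if a number of a shift passes 1 or a number of a turn 1, either way. A call with a gripper value outside its range is refused whole. "jaw" is the closure, from 0 (fully open) to 1 (shut), set as the call begins (left out, the last holds). The fingers move at their own pace and stop on an object; the grip force is fixed at half the most. Time passes only in rows, so rows that do not move let the fingers close. It gives the time, the measured TCP pose, the force and the opening at its end, in the units of the state.
- state(): the state, without advancing time (a new reading comes with each control period).
- read_camera(name): name is "scene" or "top"; returns the picture (420x560x3 uint8, red, green, blue); there is no depth.
- camera_info(name): a dict with "mtx" (3x3 intrinsics, pixels), "k1" (the pictures are not rectified: a ray, as slopes to the right and down, at radius r is drawn at 1 + k1 r^2 times it, then the intrinsics apply), "eye" and "attitude" of the camera in the world. Camera axes: x right, y down, z forward; pixel columns grow to the right and rows downward; lengths in mm; the calibration is good to about 2 mm. A picture is of the moment at which its call begins. camera_info takes no time and is no camera call.
- job_done(): hands the job in, once; it reports no verdict.
The state is a dict: "t": time; "joints": joint angles; "qvel": joint speeds; "tau": joint torques, N m; "eef_pos": TCP position; "tcp_rot": TCP orientation; "ft_force": force on the tool from outside, world axes, zero at the start; "moment": the same for the moment, N m; "opening": opening from 0.0 (shut) to 1.0 (fully open).
Only numpy, scipy, OpenCV 4.12 (cv2) and the standard library are available. Lean on these libraries where they do the work, as an engineer would, in place of code of your own. Each camera call takes 0.05 s, during which the arm holds its last target.

## Working session

There is one attempt and no reset: what is moved stays moved. The work goes in short steps, Python scripts to look and compute and a tool call to move; the robot and the scene stay as the last step left them, time stands still between calls to the robot, and variables do not carry over. Pictures are saved under pics/ and viewed, and the job is handed in when it is done.

Besides the shell and the picture viewer there is one more tool, called after "Emit:" in YAML: its name, and indented under it one key for each argument. step_arm: Moves the arm, as the interface text tells. Its arguments: {"type":"object","properties":{"steps":{"type":"array","items":{"type":"array","items":{"type":"number"}}},"jaw":{"type":"number"}},"required":["steps"]}

```bash
mkdir -p pics; ls; python3 - <<'E'
from cell import *
import cv2
print(state())
for n in ("scene","top"):
    print(n,camera_info(n))
    im=read_camera(n); cv2.imwrite(f"pics/{n}0.png",im[:,:,::-1])
E
```

```text
pics
{'t': 0.0, 'joints': array([ 1.11240128e+00,  4.91556166e-01,  1.55947717e+00, -4.32082011e-06,
        1.09169400e+00, -1.05614310e-01]), 'qvel': array([ 0.0011749 ,  0.00164454, -0.00036991,  0.00048398, -0.0001511 ,
        0.00117238]), 'tau': array([ 3.82695162e-04, -6.12668824e+01, -2.58185220e+01,  6.92812004e-02,
        4.83043666e-02, -9.42753331e-05]), 'eef_pos': array([215.81685977, 586.28293684, 214.0543107 ]), 'tcp_rot': array([-1.67303343,  1.56966164, -2.02581217]), 'ft_force': array([0.3713881 , 0.31865021, 0.11012454]), 'moment': array([-0.01651088, -0.00261349,  0.03165952]), 'opening': 0.9997151346012676}
scene {'mtx': array([[471.09362441,   0.        , 280.57248272],
       [  0.        , 471.09362441, 208.77945355],
       [  0.        ,   0.        ,   1.        ]]), 'k1': -0.0032608625109684444, 'eye': array([1427.27427274, -222.05562968,  847.23778566]), 'attitude': array([-2.24629792, -0.01309176,  1.34408321])}
top {'mtx': array([[538.49475008,   0.        , 278.43631381],
       [  0.        , 538.49475008, 209.81751682],
       [  0.        ,   0.        ,   1.        ]]), 'k1': -0.16371096705056193, 'eye': array([ 381.41696063,   -3.74024158, 1516.95997017]), 'attitude': array([-3.0395413 ,  0.00646136, -1.5940531 ])}
```

View pics/scene0.png

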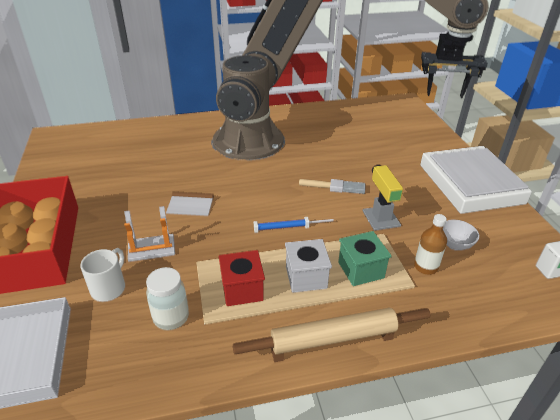

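View pics/top0.png

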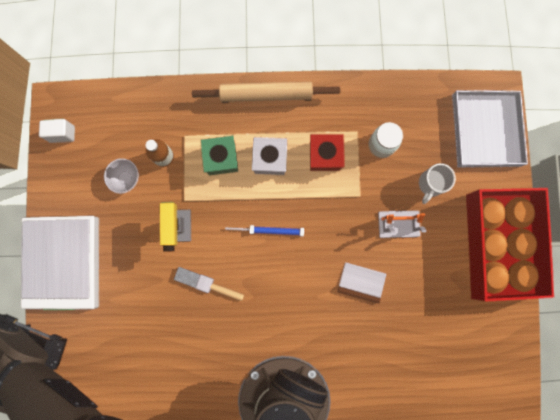

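The scene view shows the clip around (150,235), the probe around (290,224), the gun around (385,190) and the red tin around (242,278). In the top view those are about (400,224), (277,231), (172,226) and (327,152). I'll zoom in on crops next.

```bash
cat > h.py <<'E'
import numpy as np, cv2
from scipy.spatial.transform import Rotation as R
from cell import *
def cam(n):
    c=camera_info(n); return c['mtx'],c['k1'],np.array(c['eye']),R.from_euler('xyz',c['attitude']).as_matrix()
def proj(n,P):
    K,k,e,A=cam(n); p=(np.atleast_2d(P)-e)@A; s=p[:,:2]/p[:,2:]; r2=(s**2).sum(1,keepdims=True); s=s*(1+k*r2)
    return s*K[0,0]+K[:2,2]
def ray(n,uv):
    K,k,e,A=cam(n); d=(np.atleast_2d(uv)-K[:2,2])/K[0,0]; s=d.copy()
    for _ in range(30): s=d/(1+k*(s**2).sum(1,keepdims=True))
    v=np.c_[s,np.ones(len(s))]@A.T; return e,v/np.linalg.norm(v,axis=1,keepdims=True)
def onz(n,uv,z):
    e,v=ray(n,uv); return e+v*((z-e[2])/v[:,2:])
def tri(us,ut):
    e1,v1=ray('scene',us);e2,v2=ray('top',ut);out=[]
    for a,b in zip(v1,v2):
        t=np.linalg.lstsq(np.c_[a,-b],e2-e1,rcond=None)[0]; p,q=e1+t[0]*a,e2+t[1]*b
        out.append([*((p+q)/2),np.linalg.norm(p-q)])
    return np.array(out)
def crop(src,x0,y0,x1,y1,out,f):
    im=cv2.imread(src)[y0:y1,x0:x1]; cv2.imwrite(out,cv2.resize(im,None,fx=f,fy=f,interpolation=cv2.INTER_CUBIC))
E
python3 - <<'E'
from h import *
crop('pics/scene0.png',100,190,200,270,'pics/sc_clip.png',7)
crop('pics/scene0.png',240,200,345,245,'pics/sc_probe.png',7)
crop('pics/scene0.png',350,155,420,235,'pics/sc_gun.png',7)
crop('pics/scene0.png',190,235,410,310,'pics/sc_tins.png',3.5)
crop('pics/top0.png',365,195,445,250,'pics/tp_clip.png',8)
crop('pics/top0.png',215,215,315,245,'pics/tp_probe.png',8)
crop('pics/top0.png',140,190,220,260,'pics/tp_gun.png',8)
a=[cv2.imread('pics/'+n) for n in ('sc_probe.png','tp_probe.png')]
a=[cv2.copyMakeBorder(x,0,0,0,800-x.shape[1],cv2.BORDER_CONSTANT) for x in a]
cv2.imwrite('pics/probe2.png',np.vstack(a)); print(a[0].shape,a[1].shape)
E
```

```text
(315, 800, 3) (240, 800, 3)
```

View pics/sc_clip.png

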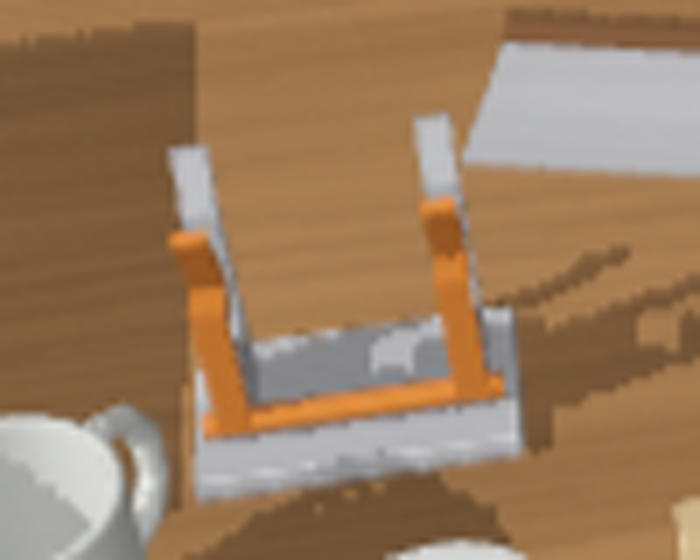

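View pics/tp_clip.png

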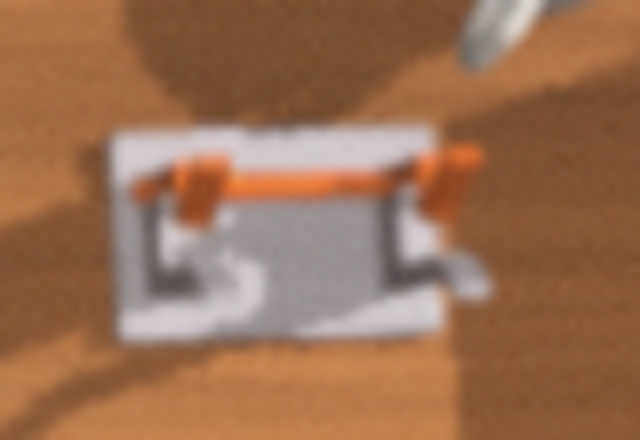

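View pics/probe2.png

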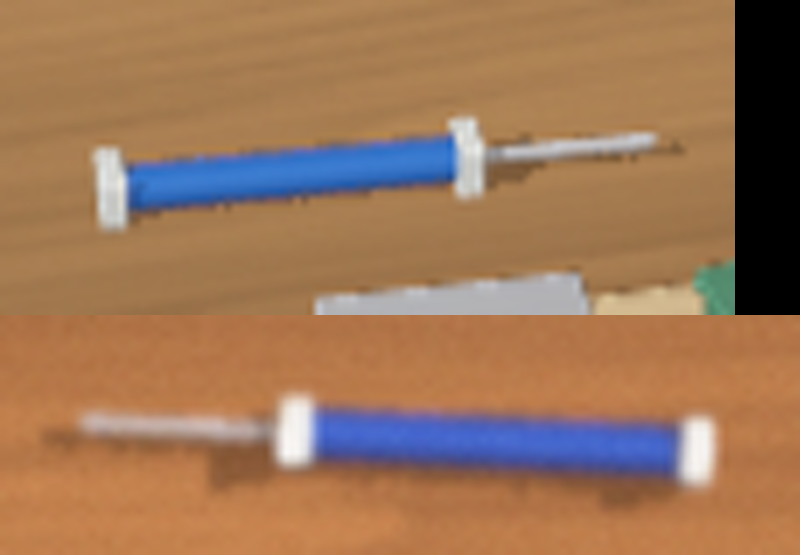

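View pics/sc_gun.png

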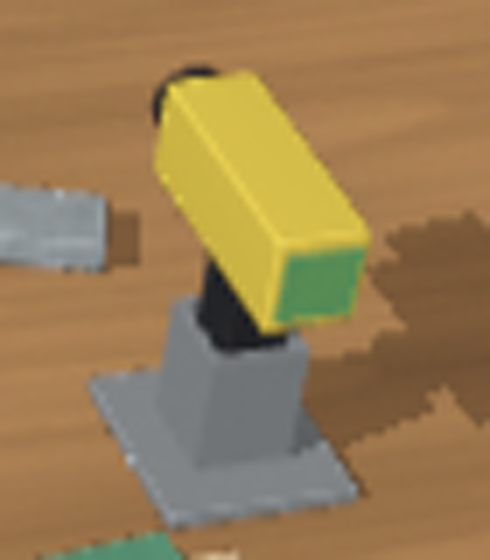

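View pics/tp_gun.png

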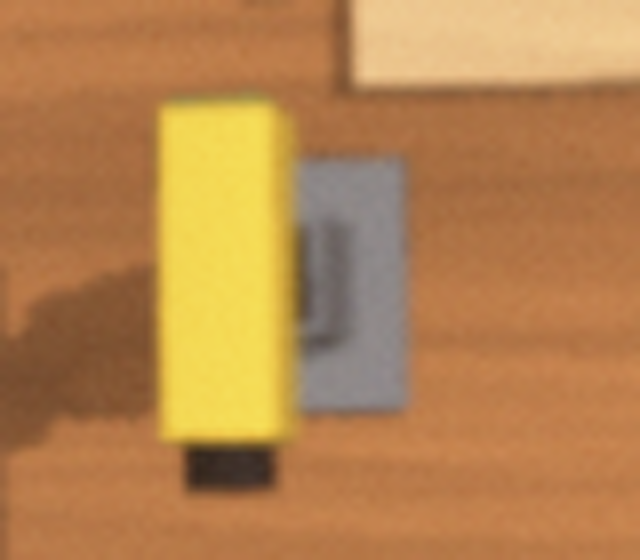

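```bash
python3 - <<'E'
from h import *
from scipy.optimize import least_squares
np.set_printoptions(precision=1,suppress=True)
def s(f,x0,y0): return lambda L:(np.array(L,float)+.5)/f-.5+[x0,y0]
sp=s(7,240,200);tp=s(8,215,215);sc=s(7,100,190);tc=s(8,365,195);sg=s(7,350,155);tg=s(8,140,190)
print('probe tri: tip,+col,-col');print(tri(sp([[655,140],[468,158],[112,190]]),tp([[82,107],[295,116],[697,136]])))
print('jaw inner L R, outer (L=+... )')
# scene left fork is -y ; top right fork is -y
print('clip base corners top z=0,6,12')
for z in (0,6,12): print(onz('top',tc([[110,130],[437,127],[120,343],[443,335]]),z))
print('scene base bottom front corners z0');print(onz('scene',sc([[200,500],[523,452]]),0)); print(onz('scene',sc([[515,308]]),8))
print('tall tine tops onz110, scene -y,+y; top -y');print(onz('scene',sc([[188,148],[433,118]]),110)); print(onz('top',tc([[472,290]]),110))
print('jaw top z106');print(onz('scene',sc([[188,240],[440,205]]),106)); print(onz('top',tc([[203,160],[462,150]]),106)); print(onz('top',tc([[203,225],[440,218]]),66))
print('gun head top corners tri');
# scene: nose-end corners (165,85)(250,72); tail (278,245)(368,238) ; top: nose end bottom (160,440),(275,440); tail (160,100),(272,100)
print(tri(sg([[168,85],[250,72],[278,245],[368,238]]),tg([[278,440],[162,440],[274,101],[160,101]])))
print('holder foot z8 top');print(onz('top',tg([[405,158],[407,410]]),8));print('scene');print(onz('scene',sg([[92,380],[170,525],[357,492]]),4))
E
```

```text
probe tri: tip,+col,-col
[[488.5 154.7  10.1   0.9]
 [483.5  79.6  10.    0.4]
 [473.2 -60.8  10.2   1. ]]
jaw inner L R, outer (L=+... )
clip base corners top z=0,6,12
[[ 527.3 -281.5    0. ]
 [ 525.5 -399.9    0. ]
 [ 451.5 -282.     0. ]
 [ 451.2 -398.5    0. ]]
[[ 526.7 -280.4    6. ]
 [ 525.  -398.3    6. ]
 [ 451.2 -280.9    6. ]
 [ 450.9 -396.9    6. ]]
[[ 526.2 -279.3   12. ]
 [ 524.4 -396.7   12. ]
 [ 451.  -279.8   12. ]
 [ 450.6 -395.4   12. ]]
scene base bottom front corners z0
[[ 523.8 -395.4    0. ]
 [ 523.4 -281.1    0. ]]
[[ 452.2 -279.4    8. ]]
tall tine tops onz110, scene -y,+y; top -y
[[ 460.6 -380.6  110. ]
 [ 461.3 -295.7  110. ]]
[[ 460.7 -380.3  110. ]]
jaw top z106
[[ 507.  -380.3  106. ]
 [ 506.1 -295.4  106. ]]
[[ 506.4 -292.7  106. ]
 [ 507.6 -380.3  106. ]]
[[ 487.8 -300.    66. ]
 [ 488.1 -382.1   66. ]]
gun head top corners tri
[[439.7 274.  137.    3. ]
 [439.8 309.9 138.4   0.7]
 [549.3 273.5 138.8   1.2]
 [550.  310.3 137.1   1.3]]
holder foot z8 top
[[543.5 252.3   8. ]
 [454.3 252.3   8. ]]
scene
[[453.8 256.    4. ]
 [545.6 253.5   4. ]
 [542.6 333.4   4. ]]
```

View pics/sc_tins.png

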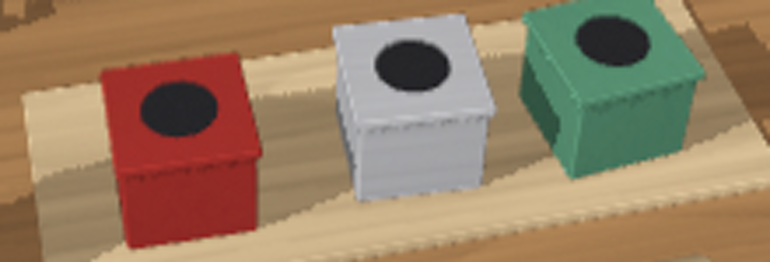

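```bash
python3 - <<'E'
from h import *
np.set_printoptions(precision=3,suppress=True)
print(R.from_euler('xyz',state()['tcp_rot']).as_matrix())
im=cv2.imread('pics/top0.png');ims=cv2.imread('pics/scene0.png')
# patch centroids
for n,i,boxes in(('top',im,[(310,132,346,170),(252,136,288,174),(200,136,238,172)]),('scene',ims,[(225,255,260,280),(293,242,325,264),(350,236,380,258)])):
    for b in boxes:
        c=i[b[1]:b[3],b[0]:b[2]].max(2)<60
        nl,lab,st,ce=cv2.connectedComponentsWithStats(c.astype(np.uint8)); k=1+st[1:,4].argmax()
        uv=ce[k]+b[:2]; print(n,uv,st[k,4],onz(n,uv,90))
print('jar cap', onz('top',[[389,136]],120), onz('scene',[[166,282]],120))
print('mug',onz('top',[[440,180],[425,199]],90)); print('brush',onz('top',[[175,272],[176,287],[243,298]],10),'board',onz('top',[[183,199],[360,197]],10))
print('scraper',onz('top',[[345,264],[386,272],[340,288],[382,300]],5))
E
```

```text
[[-0.     0.346  0.938]
 [-0.001  0.938 -0.346]
 [-1.    -0.001 -0.   ]]
top [331.   147.25] 4 [[ 694.382 -144.      90.   ]]
top [266. 149.] 3 [[693.634  31.825  90.   ]]
top [218.221 152.773] 154 [[686.735 161.355  90.   ]]
scene [240.79  265.847] 248 [[ 688.316 -132.469   90.   ]]
scene [307.457 253.561] 223 [[682.012  23.521  90.   ]]
scene [364.644 246.407] 216 [[687.299 161.249  90.   ]]
jar cap [[ 715.581 -297.654  120.   ]] [[ 730.648 -293.776  120.   ]]
mug [[ 598.634 -438.612   90.   ]
 [ 547.601 -393.977   90.   ]]
brush [[367.464 296.749  10.   ]
 [325.454 294.413  10.   ]
 [291.743 106.699  10.   ]] board [[ 573.248  272.388   10.   ]
 [ 566.842 -229.063   10.   ]]
scraper [[ 379.346 -180.56     5.   ]
 [ 353.577 -295.722    5.   ]
 [ 312.748 -164.471    5.   ]
 [ 275.609 -281.719    5.   ]]
```

```bash
python3 - <<'E'
from h import *
crop('pics/top0.png',290,110,460,220,'pics/tp_jar.png',4.5)
E
```

```text
(no output)
```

View pics/tp_jar.png

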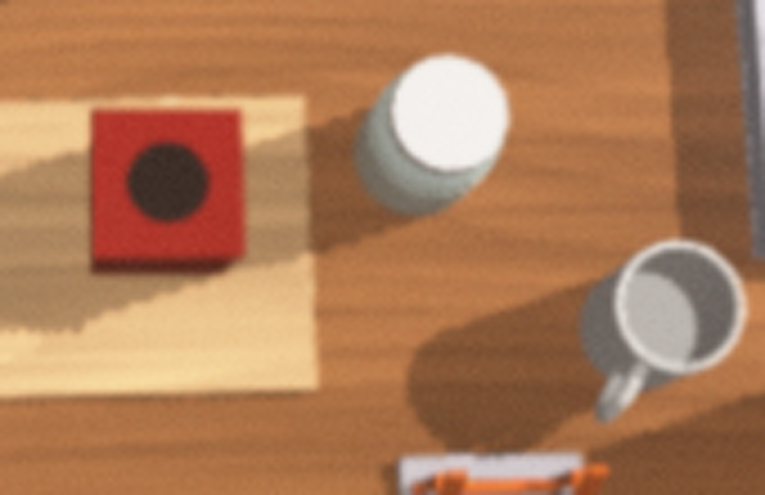

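Emit:
step_arm:
  steps:
    - [0,-0.75,0.743,0]
    - [0,-0.75,0.743,0]
    - [0,-0.75,0.743,0]
    - [0,-0.75,0.743,0]
    - [0,-0.75,0.743,0]
    - [0,-0.75,0.743,0]
    - [0,-0.75,0.743,0]
    - [0,-0.75,0.743,0]
    - [0,-0.75,0.743,0]
    - [0,-0.75,0.743,0]
    - [0,-0.75,0.743,0]
    - [0,-0.75,0.743,0]
    - [0,0,0,0.924]
    - [0,0,0,0.924]
    - [0,0,0,0.924]
    - [0,0,0,0.924]
    - [0,0,0,0.924]
    - [0,0,0,0.924]
    - [0,0,0,0.924]
    - [0,0,0,0.924]
  jaw: 0

```text
t: 2.6
eef_pos: [478.6, 10.2, 214.4]
tcp_rot: [-2.051, 1.57, 2.843]
ft_force: [1.3, -0.0, 0.1]
opening: 1.001
```

Emit:
step_arm:
  steps:
    - [0.5,0,0,0.924]
    - [0.5,0,0,0.924]
    - [0.5,0,0,0]
    - [0,0,0,0]

```text
t: 3.1
eef_pos: [478.0, 10.3, 138.4]
tcp_rot: [-1.642, 1.567, 2.998]
ft_force: [0.0, 0.2, 0.6]
opening: 1.002
```

```bash
cat >> h.py <<'E'
def to(x,y,z,heading):
    s=state();M=R.from_euler('xyz',s['tcp_rot']).as_matrix();h=np.degrees(np.arctan2(M[1,1],M[0,1]))
    d=M.T@(np.array([x,y,z])-s['eef_pos'])/50
    print('t',round(s['t'],2),'pos',s['eef_pos'].round(1),'h',round(h,2),'units',d.round(3),'turn units',round(((h-heading+180)%360-180)/8,3),'F',s['ft_force'].round(1),'open',round(s['opening']*95,1))
E
python3 - <<'E'
from h import *
to(478.3,9.4,4,-4.2)
for n in ("scene","top"): cv2.imwrite(f"pics/{n}1.png",read_camera(n)[:,:,::-1])
a=cv2.imread('pics/scene1.png')[120:260,200:380];cv2.imwrite('pics/s1.png',cv2.resize(a,None,fx=4,fy=4))
E
```

```text
t 3.1 pos [478.   10.3 138.4] h -4.13 units [2.688 0.017 0.018] turn units 0.009 F [0.  0.2 0.6] open 95.2
```

View pics/s1.png

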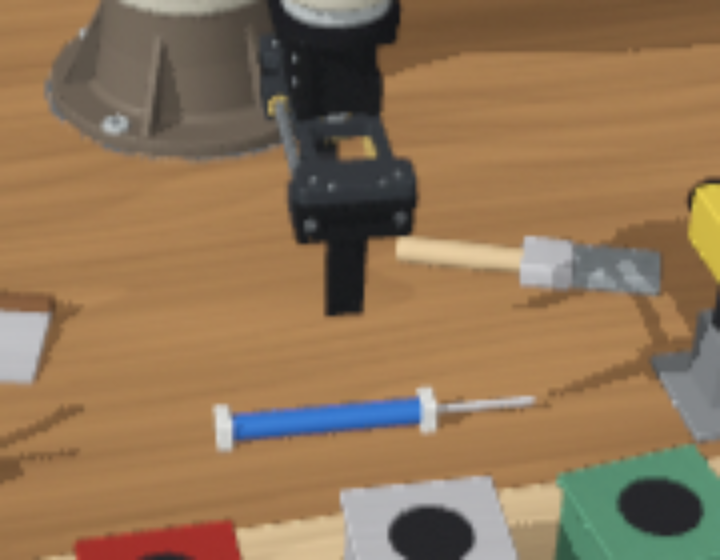

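The gripper is centred over the blue handle, around (330,415) in this crop, with the fingers open across it. Going down to grasp.

Emit:
step_arm:
  steps:
    - [0.7,0.005,0,0]
    - [0.7,0.005,0.01,0]
    - [0.7,0,0,0]
    - [0.4,0,0,0]
    - [0.16,0,0,0]
    - [0,0,0,0]

```text
t: 3.95
eef_pos: [479.7, 9.7, 7.1]
tcp_rot: [1.654, 1.57, 0.011]
ft_force: [0.1, 0.0, -0.0]
opening: 1.001
```

Emit:
step_arm:
  steps:
    - [0,0,0,0]
    - [0,0,0,0]
    - [0,0,0,0]
    - [0,0,0,0]
    - [0,0,0,0]
    - [0,0,0,0]
  jaw: 1

```text
t: 4.7
eef_pos: [479.3, 9.7, 6.6]
tcp_rot: [3.094, 1.571, 1.451]
ft_force: [-0.7, -0.3, -0.4]
opening: 0.426
```

```bash
python3 - <<'E'
from h import *
to(478.3,9.4,5,-4.2)
E
```

```text
t 4.7 pos [479.3   9.7   6.6] h -4.13 units [ 0.032 -0.019  0.007] turn units 0.008 F [-0.7 -0.3 -0.4] open 40.5
```

Emit:
step_arm:
  steps:
    - [0,0,0,0]
    - [0,0,0,0]
    - [0,0,0,0]
    - [0,0,0,0]
    - [0,0,0,0]
    - [0,0,0,0]

```text
t: 5.45
eef_pos: [479.2, 9.7, 6.6]
tcp_rot: [-2.293, 1.571, 2.347]
ft_force: [0.6, -0.2, -0.9]
opening: 0.182
```

Emit:
step_arm:
  steps:
    - [-0.4,0,0,0]
    - [-0.9,0,0,0]
    - [-0.9,0,0,0]
    - [-0.9,0,0,0]
    - [0,0,0,0]

```text
t: 6.08
eef_pos: [480.4, 9.6, 164.3]
tcp_rot: [1.544, 1.565, -0.099]
ft_force: [-0.4, -1.0, -1.1]
opening: 0.178
```

```bash
python3 - <<'E'
from h import *
to(488,-338.3,165,0)
for n in ("scene","top"): cv2.imwrite(f"pics/{n}2.png",read_camera(n)[:,:,::-1])
a=cv2.imread('pics/scene2.png')[120:260,200:380];cv2.imwrite('pics/s2.png',cv2.resize(a,None,fx=4,fy=4))
a=cv2.imread('pics/top2.png')[180:280,200:340];cv2.imwrite('pics/t2.png',cv2.resize(a,None,fx=5,fy=5))
E
```

```text
t 6.08 pos [480.4   9.6 164.3] h -4.13 units [-0.008  0.652  6.929] turn units -0.516 F [-0.4 -1.  -1.1] open 16.9
```

View pics/s2.png

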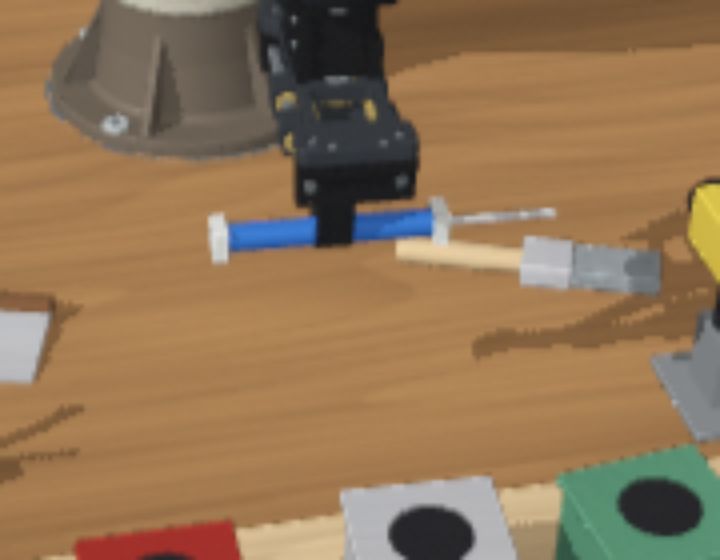

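View pics/t2.png

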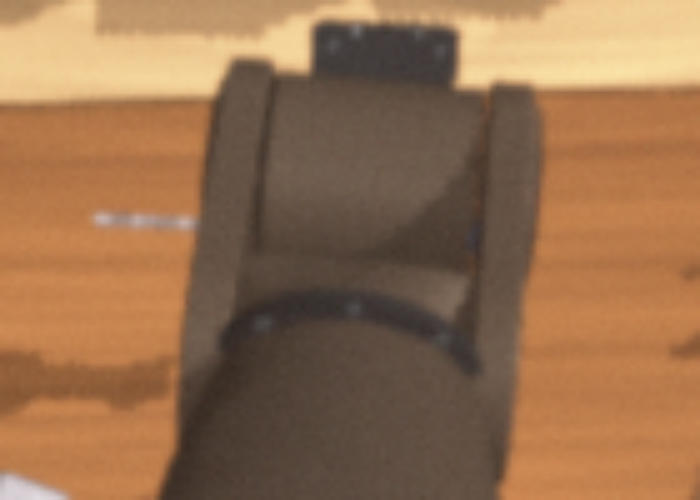

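The probe is held across the fingers, close to level, with its collars at crop (218,240) and (440,218). Next I'll measure its offset from the TCP.

```bash
python3 - <<'E'
from h import *
sp=lambda L:(np.array(L,float)+.5)/4-.5+[200,120]
tt=lambda L:(np.array(L,float)+.5)/5-.5+[200,180]
p=onz('scene',sp([[218,240],[440,218],[554,213]]),168.7); print(p.round(1))
d=p[1]-p[0]; print('mid',(p[0]+p[1])/2,'len',np.linalg.norm(d),'dir',np.degrees(np.arctan2(d[0],d[1])))
print('needle tip tri',tri(sp([[554,213]]),tt([[95,217]])).round(1))
E
```

```text
[[477.  -61.4 168.7]
 [482.3  80.8 168.7]
 [491.9 153.7 168.7]]
mid [479.60875226   9.69987877 168.7       ] len 142.30580195354787 dir 2.1294189140404565
needle tip tri [[490.2 153.8 167.5   1. ]]
```

```bash
python3 - <<'E'
from h import *
O=np.array([488,-338.3,0])
segs=[]
for a,b in(((-37,-58),(37,-58)),((37,-58),(37,58)),((37,58),(-37,58)),((-37,58),(-37,-58))): segs.append(((*a,0),(*b,0),(255,0,0)))
for s in(-1,1):
  for y in(36*s,48*s):
    segs.append(((-10,y,23),(-10,y,90),(0,255,0)))
  segs.append(((-10,36*s,90),(-10,48*s,90),(0,255,0)))
  segs.append(((3,36*s,65),(3,48*s,65),(255,0,255)))
  segs.append(((10,36*s,52),(10,48*s,52),(255,255,0)))
out=[]
for n,b,f in(('scene',(105,195,195,270),7),('top',(370,195,440,250),7)):
    im=cv2.imread(f'pics/{n}2.png')[b[1]:b[3],b[0]:b[2]]; im=cv2.resize(im,None,fx=f,fy=f,interpolation=cv2.INTER_NEAREST)
    for p,q,c in segs:
        u=(proj(n,np.array([p,q])+O)-[b[0],b[1]]+.5)*f
        cv2.line(im,*[tuple(int(v) for v in w) for w in u],c,1)
    cv2.imwrite(f'pics/ov_{n}.png',im)
E
```

```text
(no output)
```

View pics/ov_scene.png

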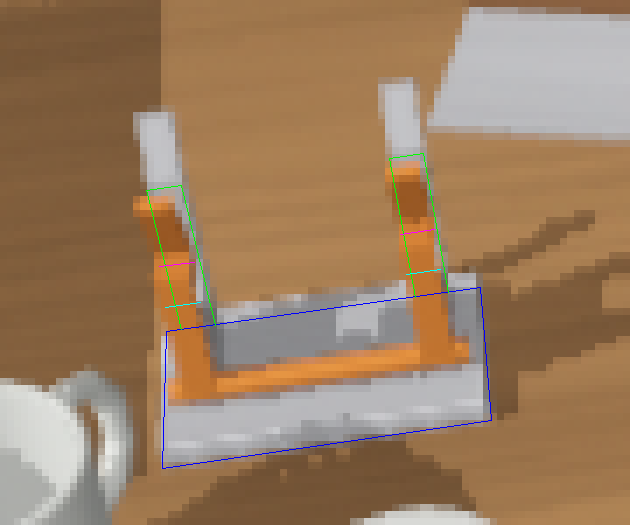

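View pics/ov_top.png

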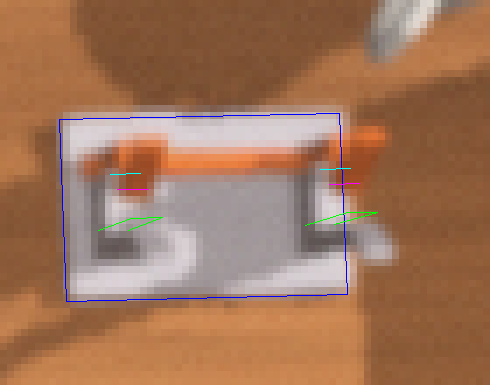

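Emit:
step_arm:
  steps:
    - [0,0.063,0.693,0]
    - [0,0.063,0.693,0]
    - [0,0.063,0.693,0]
    - [0,0.063,0.693,0]
    - [0,0.063,0.693,0]
    - [0,0.063,0.693,0]
    - [0,0.063,0.693,0]
    - [0,0.063,0.693,0]
    - [0,0.063,0.693,0]
    - [0,0.063,0.693,0]
    - [0,0,0,-0.5]
    - [0,0,0,0]
    - [0,0,0,0]

```text
t: 7.8
eef_pos: [485.5, -337.7, 160.6]
tcp_rot: [-2.347, 1.569, 2.362]
ft_force: [0.1, 0.7, -1.5]
opening: 0.183
```

```bash
python3 - <<'E'
from h import *
to(487,-338.3,100,0)
for n in ("scene","top"): cv2.imwrite(f"pics/{n}3.png",read_camera(n)[:,:,::-1])
a=cv2.imread('pics/scene3.png')[150:270,80:220];cv2.imwrite('pics/s3.png',cv2.resize(a,None,fx=5,fy=5))
E
```

```text
t 7.8 pos [ 485.5 -337.7  160.6] h -0.19 units [1.213 0.031 0.014] turn units -0.024 F [ 0.1  0.7 -1.5] open 17.4
```

View pics/s3.png

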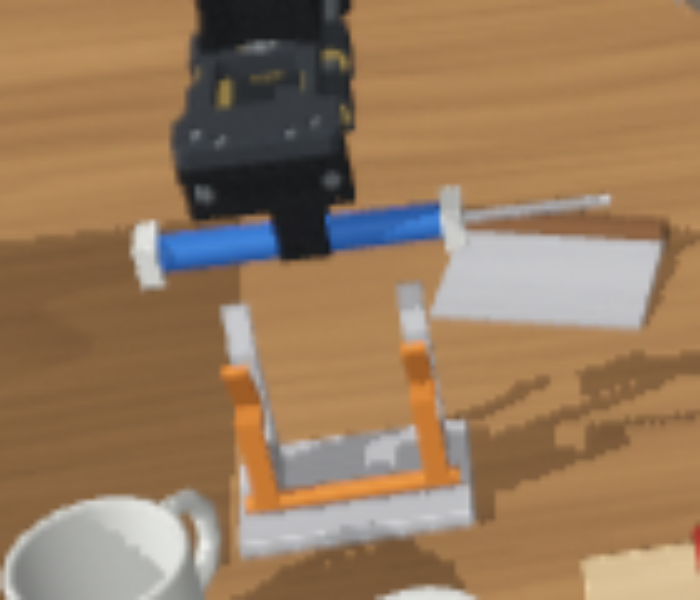

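The probe sits level above both forks, with its collars clear outside them. I'll lower it in stages and watch Fx.

Emit:
step_arm:
  steps:
    - [0.4,0.03,0.01,0]
    - [0.4,0,0,0]
    - [0.4,0,0,0]
    - [0.2,0,0,0]
    - [0,0,0,0]
    - [0,0,0,0]

```text
t: 8.65
eef_pos: [487.5, -338.8, 92.3]
tcp_rot: [0.95, 1.57, -0.623]
ft_force: [-0.1, -1.4, -0.0]
opening: 0.178
```

```bash
python3 - <<'E'
from h import *
to(487,-338.3,47,0)
E
```

```text
t 8.65 pos [ 487.5 -338.8   92.3] h -0.13 units [ 0.906 -0.011 -0.011] turn units -0.017 F [-0.1 -1.4 -0. ] open 16.9
```

Emit:
step_arm:
  steps:
    - [0.1,0,0,0]
    - [0.1,0,0,0]
    - [0,0,0,0]

```text
t: 9.02
eef_pos: [486.6, -338.6, 81.2]
tcp_rot: [-2.082, 1.569, 2.628]
ft_force: [-4.6, -0.9, -1.2]
opening: 0.182
```

Emit:
step_arm:
  steps:
    - [0.1,0,0,0]
    - [0.1,0,0,0]
    - [0,0,0,0]

```text
t: 9.4
eef_pos: [486.3, -338.6, 71.3]
tcp_rot: [-1.951, 1.569, 2.759]
ft_force: [-8.0, -1.4, 0.4]
opening: 0.18
```

Emit:
step_arm:
  steps:
    - [0.1,0,0,0]
    - [0.1,0,0,0]
    - [0,0,0,0]

```text
t: 9.78
eef_pos: [485.9, -338.2, 60.4]
tcp_rot: [-2.153, 1.567, 2.557]
ft_force: [-6.6, -1.0, -5.4]
opening: 0.179
```

Emit:
step_arm:
  steps:
    - [0.1,0,0,0]
    - [0.1,0,0,0]
    - [0,0,0,0]

```text
t: 10.15
eef_pos: [487.0, -338.5, 51.1]
tcp_rot: [-2.429, 1.57, 2.281]
ft_force: [-2.5, 1.2, -1.6]
opening: 0.178
```

Emit:
step_arm:
  steps:
    - [0.07,0,0,0]
    - [0.05,0,0,0]
    - [0,0,0,0]

```text
t: 10.52
eef_pos: [486.4, -338.7, 47.2]
tcp_rot: [-1.611, 1.57, 3.099]
ft_force: [-13.5, 2.6, 18.9]
opening: 0.179
```

```bash
python3 - <<'E'
from h import *
to(487,-338.3,47,0)
for n in ("scene","top"): cv2.imwrite(f"pics/{n}4.png",read_camera(n)[:,:,::-1])
a=cv2.imread('pics/scene4.png')[150:270,80:220];cv2.imwrite('pics/s4.png',cv2.resize(a,None,fx=5,fy=5))
E
```

```text
t 10.53 pos [ 486.4 -338.7   47.2] h -0.11 units [ 0.004  0.013 -0.007] turn units -0.014 F [-13.5   2.6  18.9] open 17.0
```

View pics/s4.png

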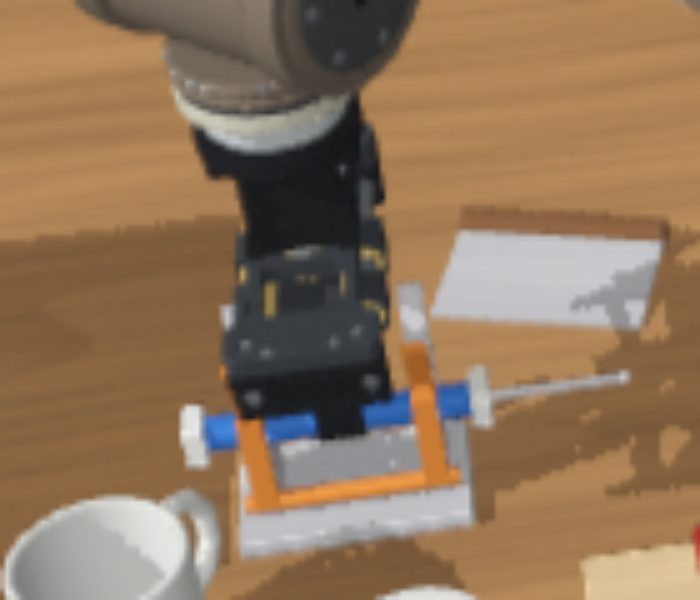

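The handle has bottomed out (Fz 19 N) and the jaw arms look back at their shut position over it. Letting go and rising.

Emit:
step_arm:
  steps:
    - [0,0,0,0]
    - [0,0,0,0]
    - [0,0,0,0]
    - [0,0,0,0]
    - [0,0,0,0]
    - [0,0,0,0]
    - [0,0,0,0]
  jaw: 0

```text
t: 11.5
eef_pos: [487.2, -338.7, 45.6]
tcp_rot: [2.279, 1.571, 0.706]
ft_force: [0.2, -0.7, 0.7]
opening: 0.853
```

Emit:
step_arm:
  steps:
    - [-0.3,0,0,0]
    - [-0.5,0,0,0]
    - [-0.8,0,0,0]
    - [-0.9,0,0,0]
    - [-0.9,0,0,0]
    - [0,0,0,0]

```text
t: 12.25
eef_pos: [488.1, -339.4, 220.1]
tcp_rot: [0.872, 1.564, -0.701]
ft_force: [-0.2, 0.7, -0.2]
opening: 0.998
```

```bash
python3 - <<'E'
from h import *
to(420,200,250,90)
for n in ("scene","top"): cv2.imwrite(f"pics/{n}5.png",read_camera(n)[:,:,::-1])
a=cv2.imread('pics/scene5.png')[150:270,80:220];cv2.imwrite('pics/s5.png',cv2.resize(a,None,fx=5,fy=5))
E
```

```text
t 12.25 pos [ 488.1 -339.4  220.1] h -0.13 units [ -0.655  -1.383 -10.782] turn units -11.266 F [-0.2  0.7 -0.2] open 94.8
```

View pics/s5.png

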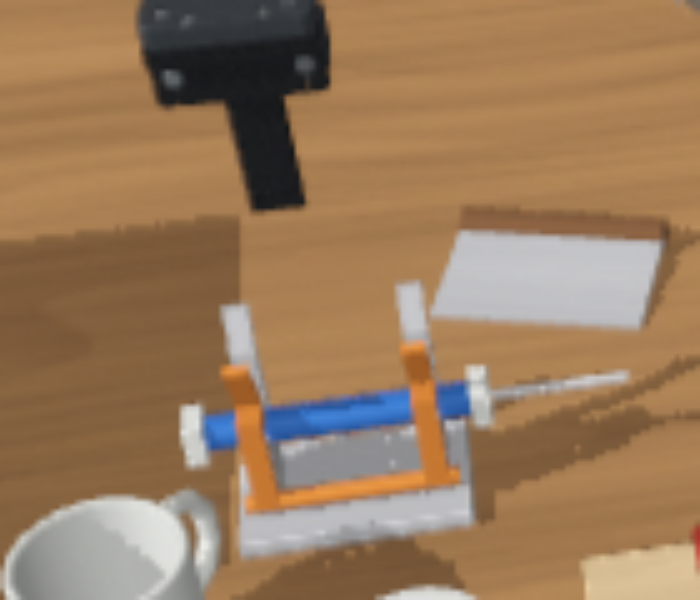

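Emit:
step_arm:
  steps:
    - [0,0.052,-0.79,0]
    - [0,0.052,-0.79,0]
    - [0,0.052,-0.79,0]
    - [0,0.052,-0.79,0]
    - [0,0.052,-0.79,0]
    - [0,0.052,-0.79,0]
    - [0,0.052,-0.79,0]
    - [0,0.052,-0.79,0]
    - [0,0.052,-0.79,0]
    - [0,0.052,-0.79,0]
    - [0,0.052,-0.79,0]
    - [0,0.052,-0.79,0]
    - [0,0.052,-0.79,0]
    - [0,0.052,-0.79,0]
    - [0,0.052,-0.79,0]
    - [0,0.052,-0.79,0]
    - [0,0,0,-0.8]
    - [0,0,0,-0.8]
    - [0,0,0,-0.8]
    - [0,0,0,-0.8]

```text
t: 14.85
eef_pos: [529.7, 293.0, 214.3]
tcp_rot: [-1.648, 1.568, -2.77]
ft_force: [0.0, 0.6, -0.1]
opening: 1.0
```

Emit:
step_arm:
  steps:
    - [0,0,0,-0.9]
    - [0,0,0,-0.9]
    - [0,0,0,-0.9]
    - [0,0,0,-0.9]
    - [0,0,0,-0.9]
    - [0,0,0,-0.9]
    - [0,0,0,-0.9]
    - [0,0,0,-0.9]
    - [0,0,0,-0.87]
    - [0,0,0,0]

```text
t: 16.1
eef_pos: [529.8, 293.0, 214.5]
tcp_rot: [-2.767, 1.569, -2.768]
ft_force: [0.2, -0.3, 0.4]
opening: 0.997
```

```bash
python3 - <<'E'
from h import *
to(529.5,292.3,100,90)
sp=lambda L:(np.array(L,float)+.5)/5-.5+[80,150]
for n in ("scene","top"): cv2.imwrite(f"pics/{n}6.png",read_camera(n)[:,:,::-1])
p=onz('scene',sp([[195,435],[480,396],[626,376]]),52); print(p.round(1),(p[0]+p[1])/2)
a=cv2.imread('pics/top6.png')[195:245,370:440];cv2.imwrite('pics/t6.png',cv2.resize(a,None,fx=7,fy=7))
a=cv2.imread('pics/scene6.png')[100:250,320:480];cv2.imwrite('pics/s6.png',cv2.resize(a,None,fx=4,fy=4))
E
```

```text
t 16.1 pos [529.8 293.  214.5] h 89.98 units [ 2.291e+00 -1.200e-02 -2.000e-03] turn units -0.003 F [ 0.2 -0.3  0.4] open 94.8
[[ 486.2 -409.7   52. ]
 [ 486.1 -269.3   52. ]
 [ 486.  -195.    52. ]] [ 486.1638643  -339.49907338   52.        ]
```

View pics/t6.png

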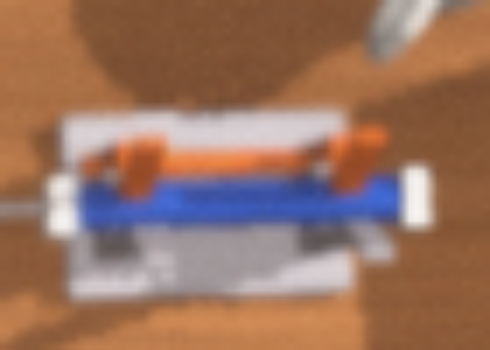

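View pics/s6.png

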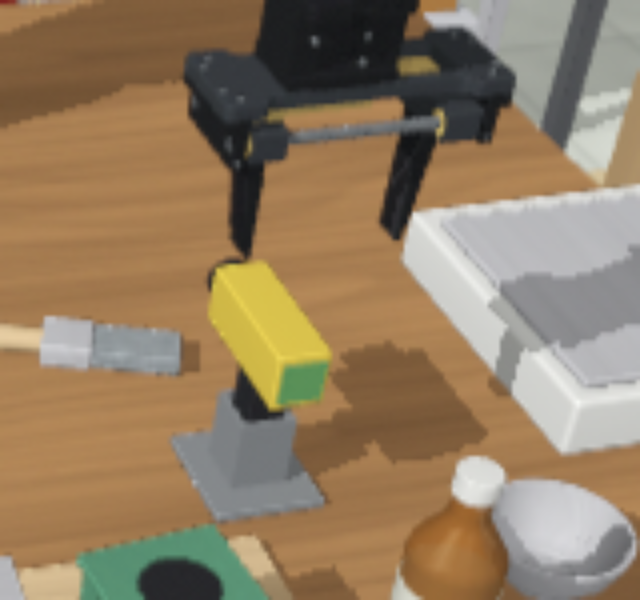

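The probe is seated at x≈486, y≈-339.5 and z≈52, parallel to the clip's y axis with the jaw over it. The gripper is over the gun's tail half, so I'll go down and grasp the head.

Emit:
step_arm:
  steps:
    - [0.6,-0.01,0,0]
    - [0.6,0,0,0]
    - [0.6,0,0,0]
    - [0.4,0,0,0]
    - [0.09,0,0,0]
    - [0,0,0,0]

```text
t: 16.95
eef_pos: [530.4, 292.8, 101.4]
tcp_rot: [1.65, 1.571, 1.65]
ft_force: [-0.1, 0.0, 0.8]
opening: 0.997
```

Emit:
step_arm:
  steps:
    - [0,0,0,0]
    - [0,0,0,0]
    - [0,0,0,0]
    - [0,0,0,0]
    - [0,0,0,0]
    - [0,0,0,0]
    - [0,0,0,0]
    - [0,0,0,0]
  jaw: 1

```text
t: 17.95
eef_pos: [530.3, 292.7, 101.1]
tcp_rot: [1.151, 1.571, 1.152]
ft_force: [0.2, 0.7, -0.1]
opening: 0.405
```

```bash
python3 - <<'E'
from h import *
to(529.5,292.3,180,90)
E
```

```text
t 17.95 pos [530.3 292.7 101.1] h 90.02 units [-1.577 -0.008 -0.016] turn units 0.003 F [ 0.2  0.7 -0.1] open 38.5
```

Closed on the 38 mm head. Lifting 80 mm slowly.

Emit:
step_arm:
  steps:
    - [0,0,0,0]
    - [-0.1,0,0,0]
    - [-0.2,0,0,0]
    - [-0.2,0,0,0]
    - [-0.2,0,0,0]
    - [-0.2,0,0,0]
    - [-0.2,0,0,0]
    - [-0.2,0,0,0]
    - [-0.2,0,0,0]
    - [-0.2,0,0,0]
    - [0,0,0,0]
    - [0,0,0,0]

```text
t: 19.45
eef_pos: [530.1, 292.6, 185.9]
tcp_rot: [-2.871, 1.57, -2.871]
ft_force: [0.8, -0.1, -2.8]
opening: 0.4
```

```bash
python3 - <<'E'
from h import *
to(450,40,180,90)
for n in ("scene","top"): cv2.imwrite(f"pics/{n}7.png",read_camera(n)[:,:,::-1])
a=cv2.imread('pics/scene7.png')[100:250,320:480];cv2.imwrite('pics/s7.png',cv2.resize(a,None,fx=4,fy=4))
a=cv2.imread('pics/top7.png')[170:270,110:230];cv2.imwrite('pics/t7.png',cv2.resize(a,None,fx=5,fy=5))
E
```

```text
t 19.45 pos [530.1 292.6 185.9] h 90.03 units [ 0.119 -5.052 -1.605] turn units 0.003 F [ 0.8 -0.1 -2.8] open 38.0
```

View pics/s7.png

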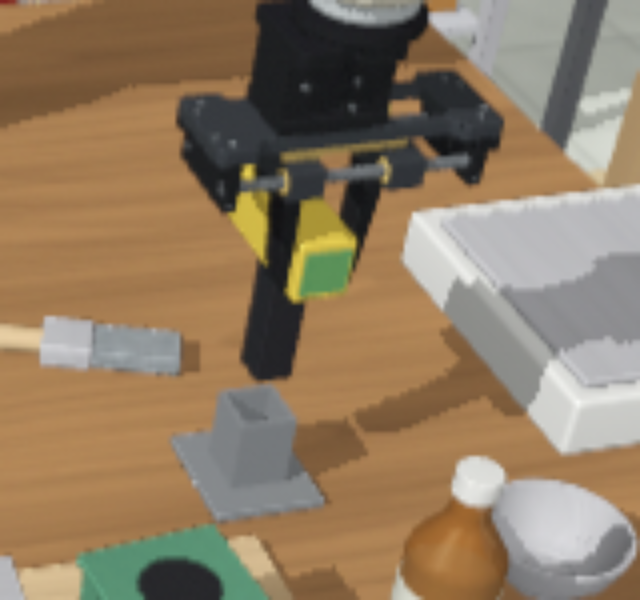

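View pics/t7.png

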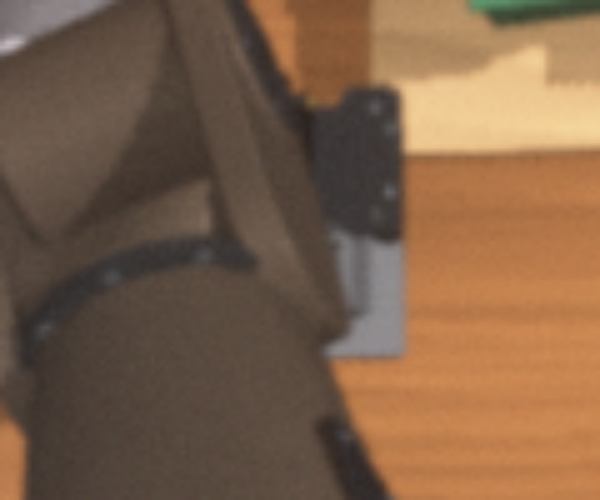

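The gun is out of the holder and hanging upright, with its handle bottom at crop (270,375) about 93 mm up. Moving to the free table area.

Emit:
step_arm:
  steps:
    - [0,-0.505,-0.16,0]
    - [0,-0.505,-0.16,0]
    - [0,-0.505,-0.16,0]
    - [0,-0.505,-0.16,0]
    - [0,-0.505,-0.16,0]
    - [0,-0.505,-0.16,0]
    - [0,-0.505,-0.16,0]
    - [0,-0.505,-0.16,0]
    - [0,-0.505,-0.16,0]
    - [0,-0.505,-0.16,0]
    - [0.5,0,0,0]
    - [0.5,0,0,0]
    - [0.4,0,0,0]
    - [0.2,0,0,0]
    - [0,0,0,0]

```text
t: 21.42
eef_pos: [450.3, 40.2, 105.8]
tcp_rot: [3.002, 1.57, 3.003]
ft_force: [-0.2, -0.6, -1.4]
opening: 0.397
```

```bash
python3 - <<'E'
from h import *
to(450,40,98,90)
for n in ("scene","top"): cv2.imwrite(f"pics/{n}8.png",read_camera(n)[:,:,::-1])
a=cv2.imread('pics/scene8.png')[100:250,200:360];cv2.imwrite('pics/s8.png',cv2.resize(a,None,fx=4,fy=4))
E
```

```text
t 21.43 pos [450.3  40.2 105.8] h 90.03 units [ 0.156 -0.004 -0.006] turn units 0.004 F [-0.2 -0.6 -1.4] open 37.7
```

View pics/s8.png

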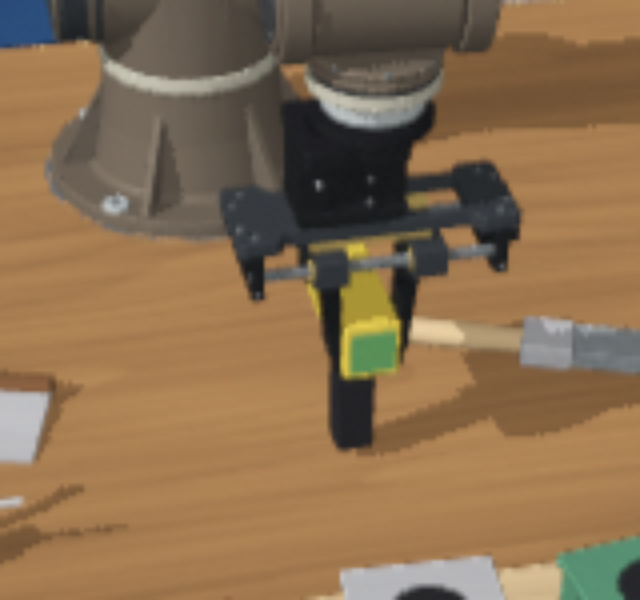

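Next I'll lower until the handle is about 6 mm off the table, then ease the grip in small steps and see whether the gun swings nose down about the pads under gravity.

Emit:
step_arm:
  steps:
    - [0.12,0,0,0]
    - [0,0,0,0]
    - [0,0,0,0]
  jaw: 0.64

```text
t: 21.9
eef_pos: [450.4, 40.2, 100.2]
tcp_rot: [0.391, 1.571, 0.391]
ft_force: [-0.2, -0.1, -2.7]
opening: 0.401
```

Emit:
step_arm:
  steps:
    - [0,0,0,0]
    - [0,0,0,0]
  jaw: 0.62

```text
t: 22.15
eef_pos: [450.4, 40.2, 100.2]
tcp_rot: [0.399, 1.571, 0.4]
ft_force: [0.5, 0.7, -3.1]
opening: 0.401
```

```bash
python3 - <<'E'
from h import *
to(450,40,98,90)
for n in ("scene",): cv2.imwrite(f"pics/{n}9.png",read_camera(n)[:,:,::-1])
a=cv2.imread('pics/scene9.png')[100:250,200:360];cv2.imwrite('pics/s9.png',cv2.resize(a,None,fx=4,fy=4))
E
```

```text
t 22.15 pos [450.4  40.2 100.2] h 90.03 units [ 0.044 -0.004 -0.009] turn units 0.003 F [ 0.5  0.7 -3.1] open 38.1
```

View pics/s9.png

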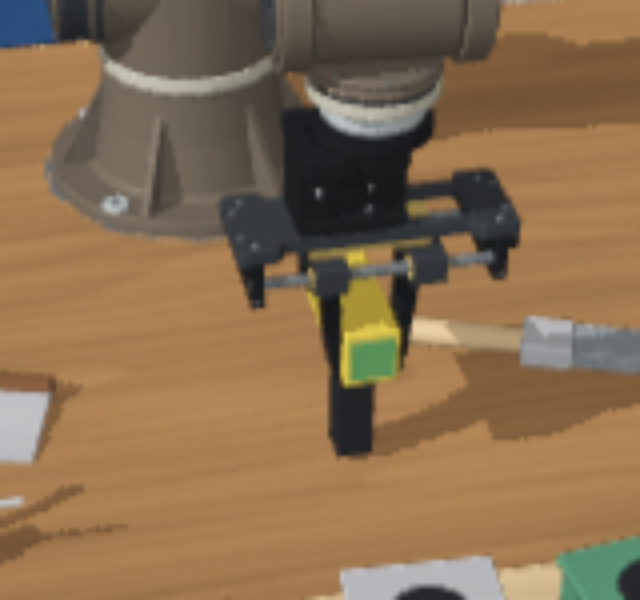

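Still upright. I'll ease further.

Emit:
step_arm:
  steps:
    - [0,0,0,0]
    - [0,0,0,0]
  jaw: 0.608

```text
t: 22.45
eef_pos: [450.4, 40.2, 100.1]
tcp_rot: [0.982, 1.571, 0.982]
ft_force: [0.1, -0.1, -2.6]
opening: 0.399
```

Emit:
step_arm:
  steps:
    - [0,0,0,0]
    - [0,0,0,0]
  jaw: 0.602

```text
t: 22.7
eef_pos: [450.4, 40.2, 100.1]
tcp_rot: [2.125, 1.571, 2.125]
ft_force: [0.5, -0.5, -2.3]
opening: 0.401
```

```bash
python3 - <<'E'
from h import *
to(450,40,98,90)
for n in ("scene",): cv2.imwrite(f"pics/{n}10.png",read_camera(n)[:,:,::-1])
a=cv2.imread('pics/scene10.png')[100:250,200:360];cv2.imwrite('pics/s10.png',cv2.resize(a,None,fx=4,fy=4))
E
```

```text
t 22.7 pos [450.4  40.2 100.1] h 90.02 units [ 0.042 -0.003 -0.007] turn units 0.003 F [ 0.5 -0.5 -2.3] open 38.1
```

View pics/s10.png

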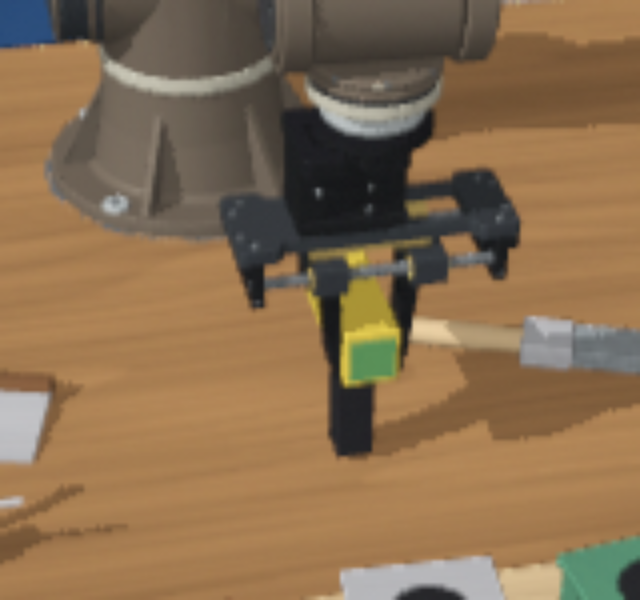

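Emit:
step_arm:
  steps:
    - [0,0,0,0]
  jaw: 0.598

```text
t: 22.88
eef_pos: [450.5, 40.2, 100.2]
tcp_rot: [0.261, 1.571, 0.261]
ft_force: [-0.4, 1.1, -0.4]
opening: 0.4
```

Emit:
step_arm:
  steps:
    - [0,0,0,0]
  jaw: 0.595

```text
t: 23.0
eef_pos: [450.5, 40.2, 100.2]
tcp_rot: [0.23, 1.571, 0.23]
ft_force: [-0.5, 0.6, 0.6]
opening: 0.404
```

```bash
python3 - <<'E'
from h import *
to(450,40,98,90)
for n in ("scene",): cv2.imwrite(f"pics/{n}11.png",read_camera(n)[:,:,::-1])
a=cv2.imread('pics/scene11.png')[100:250,200:360];cv2.imwrite('pics/s11.png',cv2.resize(a,None,fx=4,fy=4))
E
```

```text
t 23.0 pos [450.5  40.2 100.2] h 90.03 units [ 0.044 -0.003 -0.01 ] turn units 0.003 F [-0.5  0.6  0.6] open 38.4
```

View pics/s11.png

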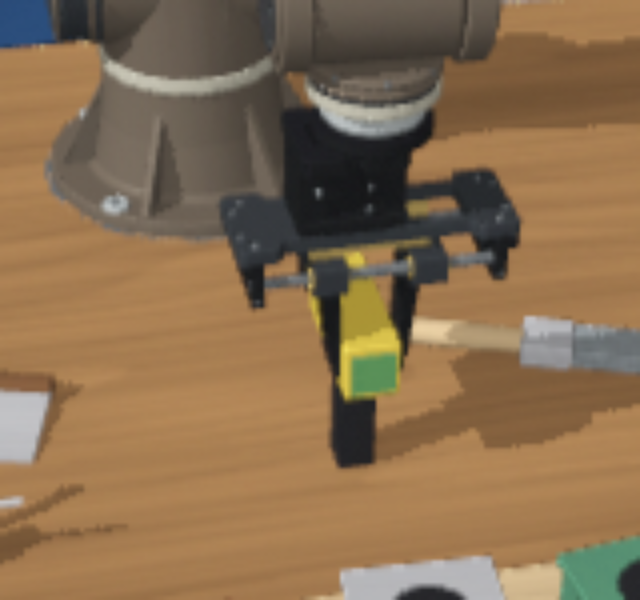

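Easing the grip let the gun slide straight down instead of pivoting, and it now stands on the table, handle bottom around (352,460). I'll regrip it mid-head, carry it forward for room, then roll it nose down about the handle's front edge under a light grip.

Emit:
step_arm:
  steps:
    - [0,0,0,0]
    - [0,0,-0.1,0]
    - [0.04,0,-0.26,0]
    - [0.04,0,-0.25,0]
    - [0,0,0,0]
  jaw: 0.54

```text
t: 23.68
eef_pos: [418.7, 40.2, 96.1]
tcp_rot: [3.001, 1.57, 3.001]
ft_force: [0.4, 0.3, -0.2]
opening: 0.452
```

Emit:
step_arm:
  steps:
    - [0,0,0,0]
    - [0,0,0,0]
    - [0,0,0,0]
    - [-0.2,0,0,0]
    - [-0.2,0,0,0]
    - [0,0,0.2,0]
    - [0,0,0.4,0]
    - [0,0,0.4,0]
    - [0,0,0.4,0]
    - [0,0,0.4,0]
    - [0,0,0.3,0]
    - [0,0,0,0]
    - [0,0,0,0]
  jaw: 1

```text
t: 25.3
eef_pos: [524.2, 40.3, 115.9]
tcp_rot: [2.994, 1.57, 2.995]
ft_force: [-0.7, 0.2, -2.5]
opening: 0.399
```

```bash
python3 - <<'E'
from h import *
to(530,40,96,90)
for n in ("scene","top"): cv2.imwrite(f"pics/{n}12.png",read_camera(n)[:,:,::-1])
a=cv2.imread('pics/scene12.png')[100:250,200:360];cv2.imwrite('pics/s12.png',cv2.resize(a,None,fx=4,fy=4))
E
```

```text
t 25.3 pos [524.2  40.3 115.9] h 90.03 units [ 0.398 -0.005  0.116] turn units 0.004 F [-0.7  0.2 -2.5] open 37.9
```

View pics/s12.png

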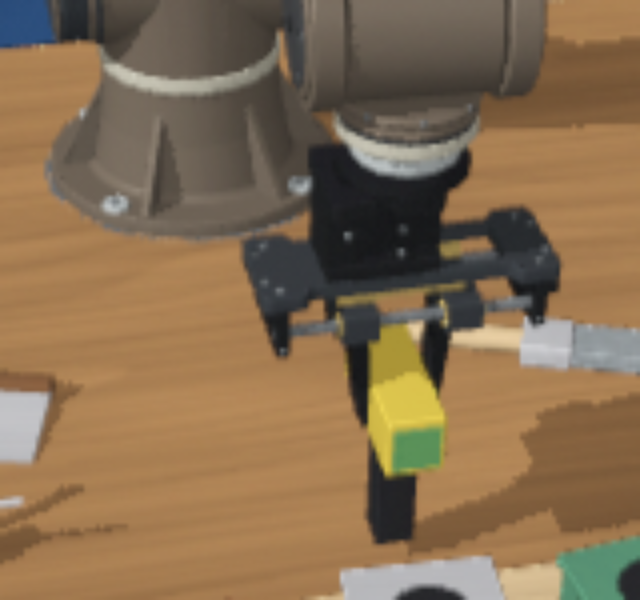

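Emit:
step_arm:
  steps:
    - [0.2,0,0,0]
    - [0.2,0,0,0]
    - [0.02,0,0,0]
    - [0,0,0,0]

```text
t: 25.9
eef_pos: [524.8, 40.2, 95.1]
tcp_rot: [0.521, 1.571, 0.522]
ft_force: [-2.3, 0.4, 5.4]
opening: 0.398
```

Emit:
step_arm:
  steps:
    - [0,0,0,0]
    - [0,0,-0.1,0]
    - [0,0,-0.2,0]
    - [0.01,0,-0.2,0]
    - [0.03,0,-0.2,0]
    - [0,0,0,0]
  jaw: 0.605

```text
t: 26.65
eef_pos: [489.5, 40.2, 94.0]
tcp_rot: [-0.018, 1.569, -0.018]
ft_force: [-0.0, 0.9, 12.5]
opening: 0.4
```

```bash
python3 - <<'E'
from h import *
to(530,40,96,90)
for n in ("scene","top"): cv2.imwrite(f"pics/{n}13.png",read_camera(n)[:,:,::-1])
a=cv2.imread('pics/scene13.png')[100:250,200:360];cv2.imwrite('pics/s13.png',cv2.resize(a,None,fx=4,fy=4))
E
```

```text
t 26.65 pos [489.5  40.2  94. ] h 90.03 units [-0.039 -0.004  0.811] turn units 0.004 F [-0.   0.9 12.5] open 38.0
```

View pics/s13.png

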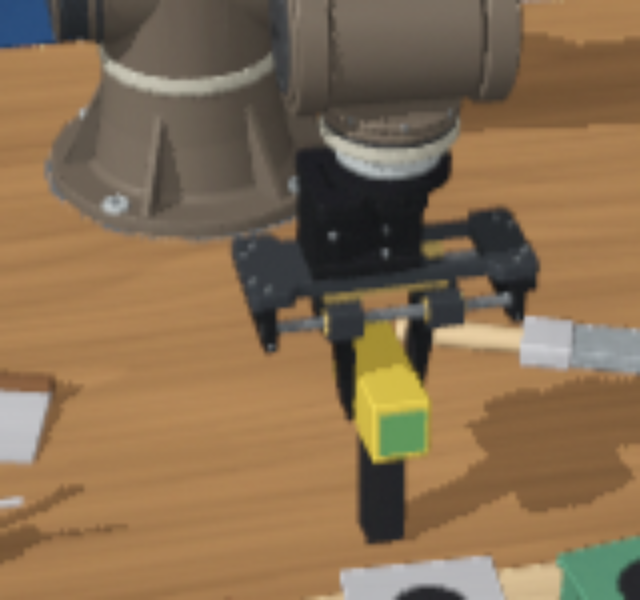

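```bash
cat >> h.py <<'E'
def gunseg():
    S=[]
    def box(x0,x1,y0,y1,z0,z1,c):
        P=[(x,y,z) for x in(x0,x1) for y in(y0,y1) for z in(z0,z1)]
        for i in range(8):
            for b in(1,2,4):
                if not i&b: S.append((P[i],P[i|b],c))
    box(-14,14,-13,13,0,92,(255,0,255)); box(-60,50,-19,19,90,132,(255,255,0))
    a=np.linspace(0,2*np.pi,17)
    for i in range(16): S.append(((-75,15*np.cos(a[i]),111+15*np.sin(a[i])),(-75,15*np.cos(a[i+1]),111+15*np.sin(a[i+1])),(0,0,255)))
    return S
def gunov(src,n,b,f,out,pad,world,th,yaw=0):
    # gun point pad(x,z) located at world; th = nose-down deg
    t=np.radians(th); c,s=np.cos(t),np.sin(t)
    im=cv2.imread(src)[b[1]:b[3],b[0]:b[2]]; im=cv2.resize(im,None,fx=f,fy=f,interpolation=cv2.INTER_NEAREST)
    Y=R.from_euler('z',yaw,degrees=True).as_matrix()
    def W(p):
        x,y,z=p[0]-pad[0],p[1],p[2]-pad[1]
        return Y@np.array([c*x-s*z, y, s*x+c*z])+world
    for p,q,col in gunseg():
        u=(proj(n,np.array([W(p),W(q)]))-[b[0],b[1]]+.5)*f
        cv2.line(im,*[tuple(int(v) for v in w) for w in u],col,1)
    cv2.imwrite(out,im); return W((-75,0,111))
E
python3 - <<'E'
from h import *
for th in (0,10,17): print(gunov('pics/scene13.png','scene',(200,100,360,250),4,f'pics/g13_{th}.png',(0,114),np.array([489.5,40.2,94+18.5]),th))
a=[cv2.imread(f'pics/g13_{t}.png')[200:,80:350] for t in(0,10,17)]; cv2.imwrite('pics/g13.png',np.hstack(a))
E
```

```text
[414.5  40.2 109.5]
[416.16036306  40.2         96.52196342]
[418.65425842  40.2         87.70320788]
```

View pics/g13.png

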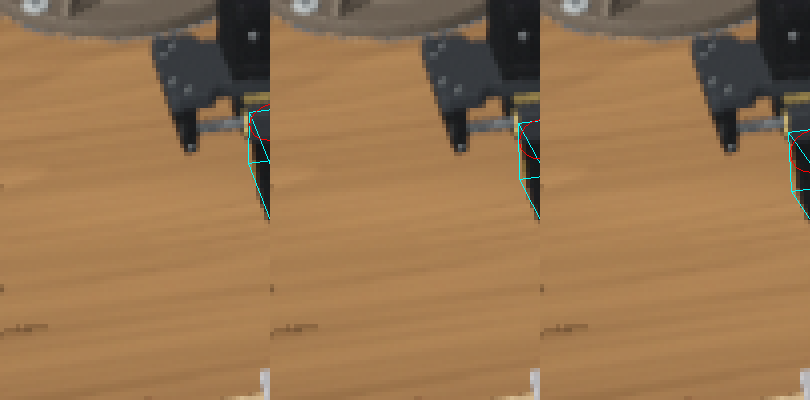

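```bash
python3 - <<'E'
import cv2,numpy as np
a=[cv2.imread(f'pics/g13_{t}.png')[280:570,310:470] for t in(0,10,17)]; cv2.imwrite('pics/g13b.png',cv2.resize(np.hstack(a),None,fx=1.6,fy=1.6))
E
```

```text
(no output)
```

View pics/g13b.png

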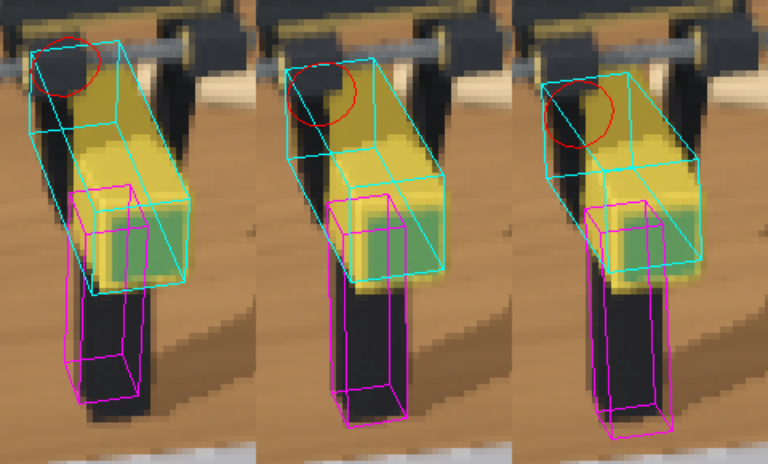

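The overlay shows the gun rotated about 8° nose down, with the handle foot sliding somewhat. The pads are now ahead of the pivot edge, so pushing down will force the rotation. I'll carry on with more downward motion and a slightly lighter grip.

Emit:
step_arm:
  steps:
    - [0.03,0,-0.2,0]
    - [0.05,0,-0.18,0]
    - [0.06,0,-0.15,0]
    - [0.06,0,-0.15,0]
    - [0,0,0,0]
  jaw: 0.603

```text
t: 27.38
eef_pos: [453.9, 40.2, 83.1]
tcp_rot: [3.094, 1.568, 3.095]
ft_force: [-3.3, 0.1, 6.2]
opening: 0.402
```

```bash
python3 - <<'E'
from h import *
to(530,40,96,90)
for n in ("scene","top"): cv2.imwrite(f"pics/{n}14.png",read_camera(n)[:,:,::-1])
p=state()['eef_pos']+[0,0,18.5]
T=(15,25,35)
for th in T: gunov('pics/scene14.png','scene',(200,100,360,250),4,f'pics/g14_{th}.png',(0,114),p,th)
a=[cv2.imread(f'pics/g14_{t}.png')[240:570,280:480] for t in T]; cv2.imwrite('pics/g14.png',cv2.resize(np.hstack(a),None,fx=1.3,fy=1.3))
E
```

```text
t 27.38 pos [453.9  40.2  83.1] h 90.03 units [-0.262 -0.006  1.522] turn units 0.004 F [-3.3  0.1  6.2] open 38.1
```

View pics/g14.png

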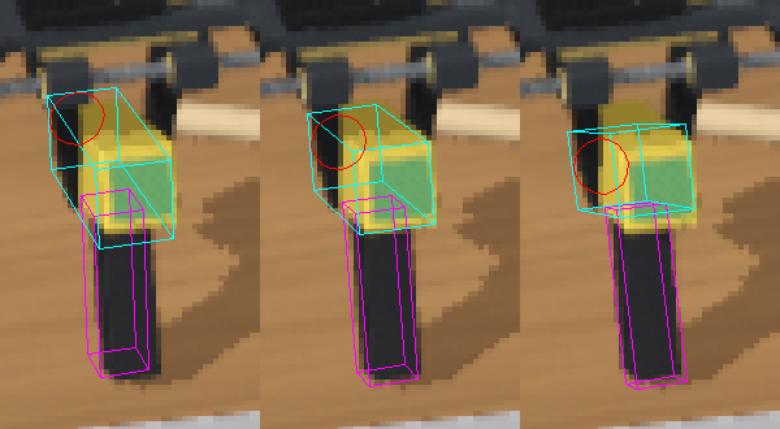

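It's at about 25° now and this is working. Continuing.

Emit:
step_arm:
  steps:
    - [0.08,0,-0.16,0]
    - [0.1,0,-0.16,0]
    - [0.1,0,-0.14,0]
    - [0.1,0,-0.12,0]
    - [0,0,0,0]

```text
t: 28.1
eef_pos: [425.0, 40.2, 63.8]
tcp_rot: [3.065, 1.568, 3.065]
ft_force: [-0.5, 0.6, -1.3]
opening: 0.398
```

```bash
python3 - <<'E'
from h import *
to(530,40,96,90)
for n in ("scene","top"): cv2.imwrite(f"pics/{n}15.png",read_camera(n)[:,:,::-1])
p=state()['eef_pos']+[0,0,18.5]
T=(35,45,55)
for th in T: gunov('pics/scene15.png','scene',(200,100,360,250),4,f'pics/g15_{th}.png',(0,114),p,th)
a=[cv2.imread(f'pics/g15_{t}.png')[240:570,280:480] for t in T]; cv2.imwrite('pics/g15.png',cv2.resize(np.hstack(a),None,fx=1.3,fy=1.3))
E
```

```text
t 28.1 pos [425.   40.2  63.8] h 90.03 units [-0.65  -0.006  2.098] turn units 0.003 F [-0.5  0.6 -1.3] open 37.8
```

View pics/g15.png

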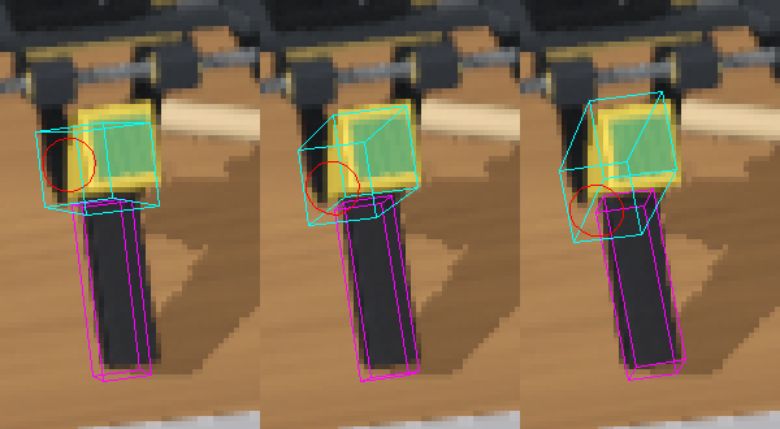

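Emit:
step_arm:
  steps:
    - [0.08,0,-0.12,0]
    - [0.08,0,-0.12,0]
    - [0.06,0,-0.08,0]
    - [0,0,0,0]

```text
t: 28.7
eef_pos: [410.2, 40.2, 52.8]
tcp_rot: [3.014, 1.569, 3.014]
ft_force: [-0.5, -0.0, -0.7]
opening: 0.4
```

```bash
python3 - <<'E'
from h import *
to(530,40,96,90)
for n in ("scene","top"): cv2.imwrite(f"pics/{n}16.png",read_camera(n)[:,:,::-1])
p=state()['eef_pos']+[0,0,18.5]
T=(48,55,62)
for th in T: print(gunov('pics/scene16.png','scene',(200,100,360,250),4,f'pics/g16_{th}.png',(0,114),p,th))
a=[cv2.imread(f'pics/g16_{t}.png')[240:570,280:480] for t in T]; cv2.imwrite('pics/g16.png',cv2.resize(np.hstack(a),None,fx=1.3,fy=1.3))
E
```

```text
t 28.7 pos [410.2  40.2  52.8] h 90.02 units [-0.866 -0.005  2.394] turn units 0.003 F [-0.5 -0.  -0.7] open 38.0
[362.34684333  40.19177986  13.70332259]
[369.74142773  40.19177986   8.28944369]
[377.7406799   40.19177986   3.81709217]
```

View pics/g16.png

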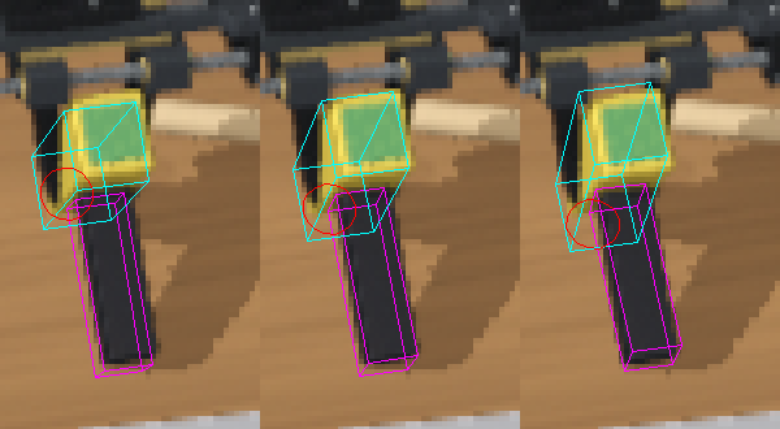

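It's now at about 56° nose down. I'll grip firmly, lift and measure the angle properly.

Emit:
step_arm:
  steps:
    - [0,0,0,0]
    - [0,0,0,0]
    - [0,0,0,0]
    - [-0.3,0,0,0]
    - [-0.6,0,0.2,0]
    - [-0.7,0,0.3,0]
    - [-0.7,0,0.3,0]
    - [-0.7,0,0.2,0]
    - [-0.5,0,0,0]
    - [0,0,0,0]
    - [0,0,0,0]
  jaw: 1

```text
t: 30.18
eef_pos: [460.2, 40.2, 227.0]
tcp_rot: [3.028, 1.569, 3.028]
ft_force: [-0.6, 0.2, -1.8]
opening: 0.399
```

```bash
python3 - <<'E'
from h import *
to(530,40,96,90)
for n in ("scene","top"): cv2.imwrite(f"pics/{n}17.png",read_camera(n)[:,:,::-1])
a=cv2.imread('pics/scene17.png')[60:230,220:380];cv2.imwrite('pics/s17.png',cv2.resize(a,None,fx=4.5,fy=3.5))
a=cv2.imread('pics/scene17.png')[60:220,220:380];cv2.imwrite('pics/s17.png',cv2.resize(a,None,fx=3.7,fy=3.7,interpolation=cv2.INTER_CUBIC))
E
```

```text
t 30.18 pos [460.2  40.2 227. ] h 90.03 units [ 2.619 -0.005  1.399] turn units 0.003 F [-0.6  0.2 -1.8] open 37.9
```

View pics/s17.png

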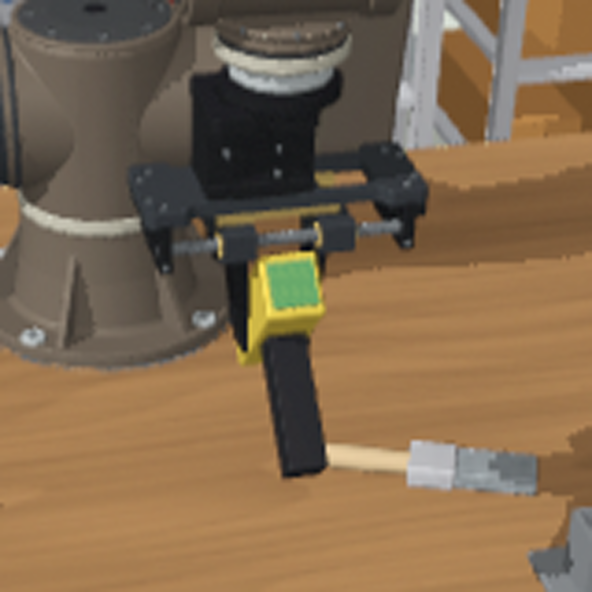

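```bash
python3 - <<'E'
from h import *
a=cv2.imread('pics/scene17.png')[120:195,275:320].astype(float);a=np.clip(a*1.6,0,255).astype(np.uint8);cv2.imwrite('pics/s17b.png',cv2.resize(a,None,fx=8,fy=8,interpolation=cv2.INTER_CUBIC))
E
```

```text
(no output)
```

View pics/s17b.png

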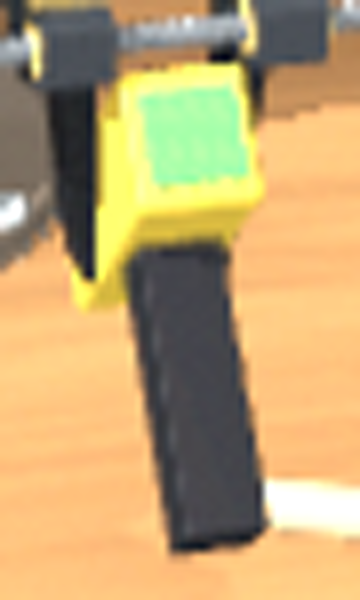

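```bash
python3 - <<'E'
from h import *
from scipy.optimize import least_squares
uv=(np.array([(120,78),(240,65),(138,210),(262,195),(80,310),(190,543),(266,528),(172,550)])+.5)/8-.5+[275,120]
P=np.array([(50,-19,132),(50,19,132),(50,-19,90),(50,19,90),(-60,-19,90),(14,-13,0),(14,13,0),(-14,-13,0)],float)
e=state()['eef_pos']
def W(p,P):
    t=p[0];c,s=np.cos(t),np.sin(t);Q=np.c_[c*P[:,0]-s*P[:,2],P[:,1],s*P[:,0]+c*P[:,2]]
    return Q@R.from_euler('z',p[4]).as_matrix().T+[p[1],p[2],p[3]]
for fix in (0,1):
  def f(p):
    r=(proj('scene',W(p,P))-uv).ravel()
    # prior: gripper centres y; yaw 0
    return np.r_[r,(p[2]-e[1])/3,p[4]/.03]
  s=least_squares(f,[1.,e[0]+100,40,200,0]); p=s.x
  if fix==0: print(np.degrees(p[0]),p,np.abs(s.fun).max(),s.fun.round(2)); 
# where in gun frame is the grasp point
g=e+[0,0,19]; c,sn=np.cos(p[0]),np.sin(p[0]); d=g-p[1:4]; print('grasp in gun x,z',c*d[0]+sn*d[2],-sn*d[0]+c*d[2])
print('nose',W(p,np.array([[-75,0,111.]]))-e)
E
```

```text
47.21233207080046 [ 8.24010642e-01  5.48946772e+02  4.17659233e+01  1.80768843e+02
 -3.56746041e-03] 0.8032971559198927 [-0.35 -0.52  0.41 -0.48  0.23  0.32  0.55  0.5  -0.46  0.21 -0.64 -0.66
  0.45 -0.1  -0.65  0.8   0.52 -0.12]
grasp in gun x,z -12.406769429310941 109.32299161118115
nose [[-43.74841403   2.03105227 -25.79651124]]
```

The fit (all reprojection residuals under 1 px) gives only 47° of nose-down turn. The grasp sits at gun x = -12, so the tail is now up against the gripper's palm. I'll set the gun down, let it settle on its nose rim and handle edge (about 58°), and regrip nearer the tail.

Emit:
step_arm:
  steps:
    - [0.6,0,0,0]
    - [0.7,0,0,0]
    - [0.7,0,0,0]
    - [0.7,0,0,0]
    - [0.5,0,0,0]
    - [0.15,0,0,0]
    - [0,0,0,0]

```text
t: 31.15
eef_pos: [460.7, 40.2, 60.3]
tcp_rot: [3.007, 1.57, 3.007]
ft_force: [-0.3, 1.0, -1.9]
opening: 0.396
```

Emit:
step_arm:
  steps:
    - [0.05,0,0,0]
    - [0,0,0,0]

```text
t: 31.4
eef_pos: [461.2, 40.2, 58.7]
tcp_rot: [0.027, 1.57, 0.027]
ft_force: [0.3, -0.9, -1.9]
opening: 0.394
```

Emit:
step_arm:
  steps:
    - [0.05,0,0,0]
    - [0,0,0,0]

```text
t: 31.65
eef_pos: [460.9, 40.2, 55.7]
tcp_rot: [0.426, 1.571, 0.427]
ft_force: [0.4, -0.1, -2.6]
opening: 0.395
```

Emit:
step_arm:
  steps:
    - [0.04,0,0,0]
    - [0,0,0,0]

```text
t: 31.9
eef_pos: [460.8, 40.2, 53.5]
tcp_rot: [2.584, 1.571, 2.584]
ft_force: [-0.2, 0.1, -1.6]
opening: 0.399
```

Emit:
step_arm:
  steps:
    - [0.04,0,0,0]
    - [0,0,0,0]

```text
t: 32.15
eef_pos: [460.6, 40.2, 51.9]
tcp_rot: [2.739, 1.571, 2.74]
ft_force: [-4.2, 1.3, 5.2]
opening: 0.401
```

Emit:
step_arm:
  steps:
    - [0,0,0,0]
    - [0,0,0,0]
    - [0,0,0,0]
  jaw: 0.575

```text
t: 32.52
eef_pos: [461.0, 40.2, 51.6]
tcp_rot: [0.232, 1.571, 0.232]
ft_force: [-0.2, 0.3, 0.3]
opening: 0.427
```

```bash
python3 - <<'E'
from h import *
to(530,40,96,90)
for n in ("scene","top"): cv2.imwrite(f"pics/{n}18.png",read_camera(n)[:,:,::-1])
a=cv2.imread('pics/scene18.png')[130:240,240:340].astype(float);a=np.clip(a*1.4,0,255).astype(np.uint8);cv2.imwrite('pics/s18.png',cv2.resize(a,None,fx=5.4,fy=5.4,interpolation=cv2.INTER_CUBIC))
E
```

```text
t 32.52 pos [461.   40.2  51.6] h 90.03 units [-0.888 -0.004  1.38 ] turn units 0.003 F [-0.2  0.3  0.3] open 40.6
```

View pics/s18.png

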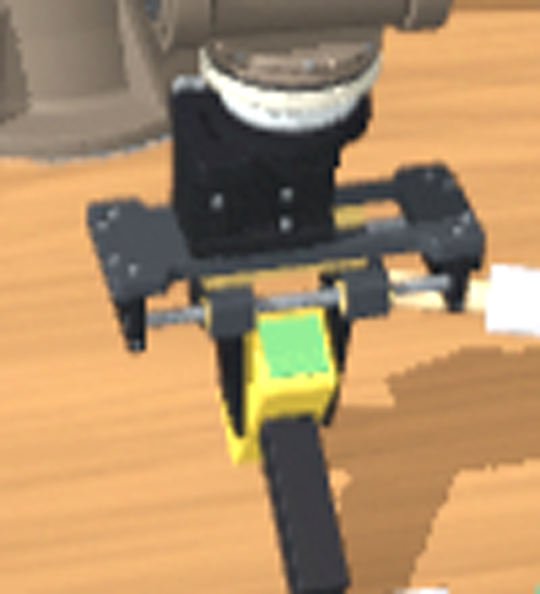

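```bash
python3 - <<'E'
from h import *
a=cv2.imread('pics/scene18.png')[180:245,275:320].astype(float);a=np.clip(a*1.6,0,255).astype(np.uint8);cv2.imwrite('pics/s18b.png',cv2.resize(a,None,fx=9,fy=9,interpolation=cv2.INTER_CUBIC))
E
```

```text
(no output)
```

View pics/s18b.png

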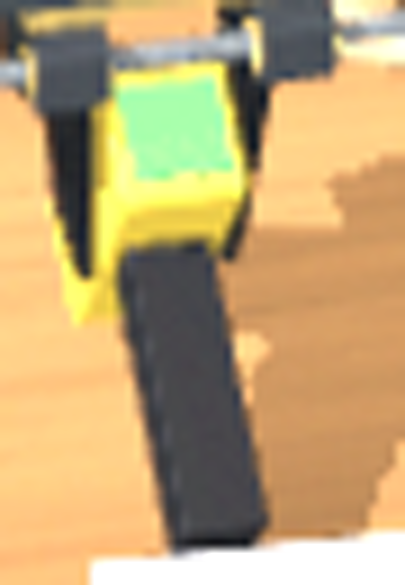

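```bash
cat >> h.py <<'E'
from scipy.optimize import least_squares
def gunfit(uv,P,th0=1.,head=90,verbose=True):
    """head: tool heading deg; gun yaw = heading-90"""
    P=np.array(P,float);s=state();e=s['eef_pos'];y0=np.radians(head-90)
    def W(p,P):
        t=p[0];c,s=np.cos(t),np.sin(t);Q=np.c_[c*P[:,0]-s*P[:,2],P[:,1],s*P[:,0]+c*P[:,2]]
        return Q@R.from_euler('z',p[4]).as_matrix().T+p[1:4]
    Y=R.from_euler('z',y0).as_matrix()
    lat=Y[:,1]
    f=lambda p: np.r_[(proj('scene',W(p,P))-uv).ravel(),(W(p,np.array([[0,0,110.]]))[0]-e)@lat/3,(p[4]-y0)/.03]
    r=least_squares(f,[th0,*(e+Y@np.array([90,0,-40])),y0]);p=r.x
    g=Y.T@(e+[0,0,19]-p[1:4]);c,sn=np.cos(p[0]),np.sin(p[0])
    print('theta',np.degrees(p[0]),'org',p[1:4].round(1),'yaw',np.degrees(p[4]),'max res',np.abs(r.fun).max().round(2),'std th',np.degrees(np.sqrt(np.linalg.inv(r.jac.T@r.jac)[0,0])*.5))
    print('grasp in gun x,z',c*g[0]+sn*g[2],-sn*g[0]+c*g[2],'nose',W(p,np.array([[-75,0,111.]]))[0])
    return p,W
E
python3 - <<'E'
from h import *
uv=(np.array([(225,65),(120,210),(245,190),(78,325),(190,530),(267,520),(172,552)])+.5)/9-.5+[275,180]
p,W=gunfit(uv,[(50,19,132),(50,-19,90),(50,19,90),(-60,-19,90),(14,-13,0),(14,13,0),(-14,-13,0)])
print(W(p,np.array([[-75,0,96.],[-14,0,0]])))
to(0,0,0,90)
E
```

```text
theta 57.28467462494185 org [541.1  43.5   3.5] yaw 0.29943838841252746 max res 0.96 std th 0.8576559872840669
grasp in gun x,z 13.133384755045313 103.6721752852714 nose [4.07142134e+02 4.28246313e+01 3.98306874e-01]
[[419.76245566  42.89058805  -7.70867393]
 [533.50045092  43.48500935  -8.27000987]]
t 32.62 pos [460.9  40.2  51.6] h 90.03 units [ 1.031 -0.8   -9.219] turn units 0.003 F [-0.1  0.1  0.3] open 40.2
```

The gun has settled at 57°, resting on nose rim and handle edge as predicted. I'll refine its position with the table-contact constraint before regripping.

```bash
python3 - <<'E'
from h import *
uv=(np.array([(225,65),(120,210),(245,190),(78,325),(190,530),(267,520),(172,552)])+.5)/9-.5+[275,180]
P=np.array([(50,19,132),(50,-19,90),(50,19,90),(-60,-19,90),(14,-13,0),(14,13,0),(-14,-13,0)],float)
t=np.arctan2(96,61);c,s=np.cos(t),np.sin(t)
def W(p,P):
    Q=P-[-14,0,0]; Q=np.c_[c*Q[:,0]-s*Q[:,2],Q[:,1],s*Q[:,0]+c*Q[:,2]]
    return Q@R.from_euler('z',p[2]).as_matrix().T+[p[0],p[1],0]
r=least_squares(lambda p:np.r_[(proj('scene',W(p,P))-uv).ravel(),(p[1]-40.2)/2],[530,40,0])
print(r.x,r.fun.round(1)); print(W(r.x,np.array([[20,0,111.],[30,0,111],[-75,0,111],[50,0,132],[50,0,90],[0,0,111]])).round(1))
E
```

```text
[ 5.43049583e+02  4.06727277e+01 -6.35702701e-03] [-0.1 -1.3  0.4 -0.7  0.8 -0.3 -0.6  0.1 -0.8  0.6  0.4  0.3 -0.4  1.
  0.2]
[[467.6  41.2  88.2]
 [473.   41.1  96.7]
 [416.7  41.5   8. ]
 [466.   41.2 124.8]
 [501.4  40.9 102.3]
 [456.9  41.2  71.3]]
```

Emit:
step_arm:
  steps:
    - [-0.2,0.01,0.05,0]
    - [-0.19,0.01,0.1,0]
    - [0,0,0,0]

```text
t: 33.0
eef_pos: [469.4, 41.2, 72.1]
tcp_rot: [-0.022, 1.568, -0.021]
ft_force: [0.3, -0.3, -1.1]
opening: 0.423
```

Emit:
step_arm:
  steps:
    - [0,0,0,0]
    - [0,0,0,0]
    - [0,0,0,0]
    - [-0.2,0,0,0]
    - [-0.5,0,0,0]
    - [-0.7,0,0,0]
    - [-0.7,0,0,0]
    - [-0.7,0,0,0]
    - [-0.4,0,0,0]
    - [0,0,0,0]
    - [0,0,0,0]
  jaw: 1

```text
t: 34.38
eef_pos: [467.8, 41.2, 230.3]
tcp_rot: [3.042, 1.569, 3.042]
ft_force: [0.0, 0.2, -1.7]
opening: 0.401
```

```bash
python3 - <<'E'
from h import *
to(530,40,96,90)
for n in ("scene","top"): cv2.imwrite(f"pics/{n}19.png",read_camera(n)[:,:,::-1])
a=cv2.imread('pics/scene19.png')[115:195,265:330].astype(float);a=np.clip(a*1.6,0,255).astype(np.uint8);cv2.imwrite('pics/s19.png',cv2.resize(a,None,fx=7.4,fy=7.4,interpolation=cv2.INTER_CUBIC))
E
```

```text
t 34.38 pos [467.8  41.2 230.3] h 90.02 units [ 2.684 -0.024  1.248] turn units 0.003 F [ 0.   0.2 -1.7] open 38.1
```

View pics/s19.png

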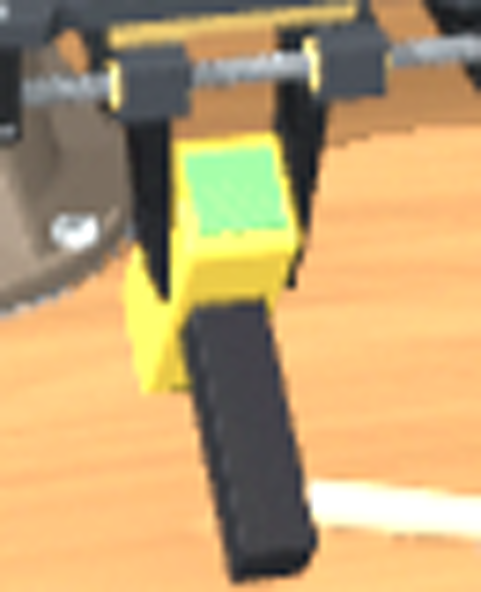

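```bash
python3 - <<'E'
from h import *
uv=(np.array([(177,150),(272,137),(188,258),(298,238),(145,392),(248,553),(317,540),(232,582),(305,572)])+.5)/7.4-.5+[265,115]
p,W=gunfit(uv,[(50,-19,132),(50,19,132),(50,-19,90),(50,19,90),(-60,-19,90),(14,-13,0),(14,13,0),(-14,-13,0),(-14,13,0)])
# projection with theta fixed known grasp
e=state()['eef_pos']
for th in (50,57.5,65):
    gunov('pics/scene19.png','scene',(265,115,330,195),7,f'pics/g19_{th}.png',(22,111),e+[0,0,19],th)
cv2.imwrite('pics/g19.png',np.hstack([cv2.imread(f'pics/g19_{t}.png')[:, 60:320] for t in(50,57.5,65)]))
E
```

```text
theta 57.05470909486552 org [537.8  45.4 162.1] yaw 0.5300034939636158 max res 1.64 std th 0.7763396516754906
grasp in gun x,z 34.95193693898728 105.98886352573803 nose [403.90630406  44.16513845 159.56301964]
```

View pics/g19.png

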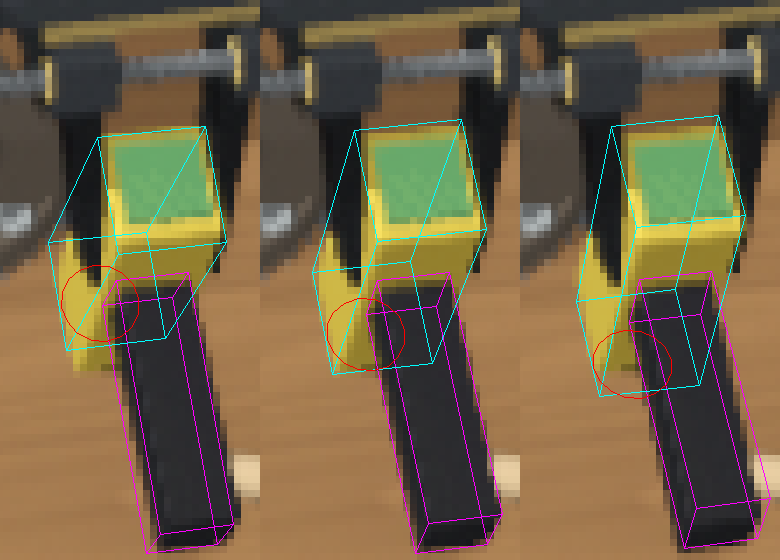

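The fit and the overlay both put the gun at θ≈57°, with the nose about 33° from straight down and the balance point directly under the pads. Moving over the red tin so the sight line meets the patch from about 10 cm.

Emit:
step_arm:
  steps:
    - [0,-0.15,0.27,0]
    - [-0.01,-0.29,0.545,0]
    - [-0.01,-0.29,0.545,0]
    - [-0.01,-0.29,0.545,0]
    - [-0.01,-0.29,0.545,0]
    - [-0.01,-0.29,0.545,0]
    - [-0.01,-0.29,0.545,0]
    - [-0.01,-0.29,0.545,0]
    - [-0.01,-0.29,0.545,0]
    - [-0.01,-0.29,0.545,0]
    - [-0.01,-0.29,0.545,0]
    - [-0.01,-0.29,0.545,0]
    - [-0.02,-0.14,0.27,0]
    - [0,0,0,0]
    - [0,0,0,0]

```text
t: 36.35
eef_pos: [794.9, -132.7, 236.8]
tcp_rot: [2.813, 1.57, 2.814]
ft_force: [1.2, 0.5, -2.2]
opening: 0.4
```

```bash
python3 - <<'E'
from h import *
to(795,-132.5,237,90)
for n in ("scene","top"): cv2.imwrite(f"pics/{n}20.png",read_camera(n)[:,:,::-1])
a=cv2.imread('pics/scene20.png')[100:320,120:380];cv2.imwrite('pics/s20.png',cv2.resize(a,None,fx=2.7,fy=2.7,interpolation=cv2.INTER_CUBIC))
E
```

```text
t 36.35 pos [ 794.9 -132.7  236.8] h 90.03 units [-0.004  0.004  0.002] turn units 0.004 F [ 1.2  0.5 -2.2] open 38.0
```

View pics/s20.png

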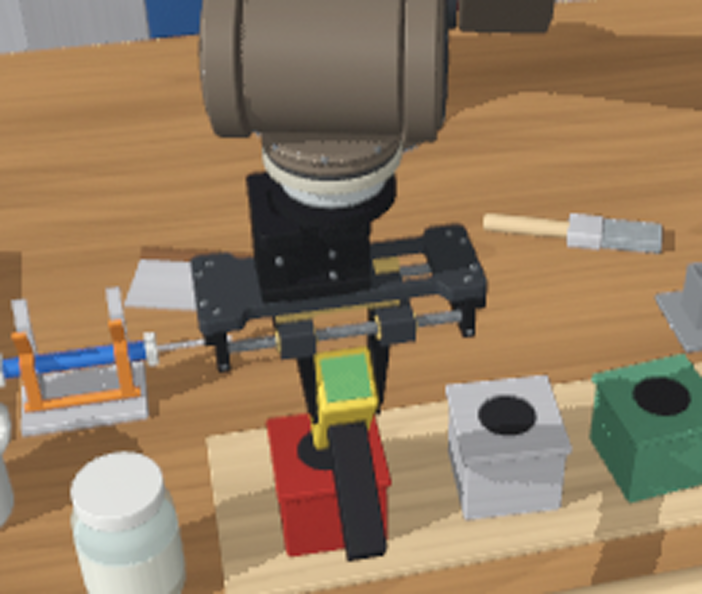

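View pics/top20.png

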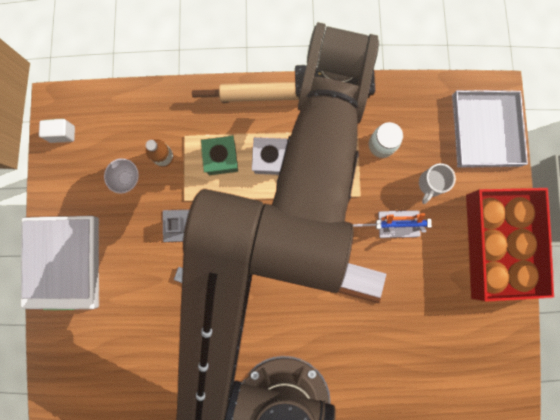

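The gun is over the red tin. The tins and the clip with the probe look undisturbed. One last overlay and fit before handing in.

```bash
python3 - <<'E'
from h import *
e=state()['eef_pos']
T=(51,57,63)
for th in T: print(gunov('pics/scene20.png','scene',(210,215,275,315),6,f'pics/g20_{th}.png',(22,111),e+[0,0,19],th).round(1))
cv2.imwrite('pics/g20.png',np.hstack([cv2.imread(f'pics/g20_{t}.png')[:,:260] for t in T]))
E
```

```text
[ 733.8 -132.4  181.3]
[ 742.  -132.4  175.3]
[ 750.8 -132.4  170.2]
```

View pics/g20.png

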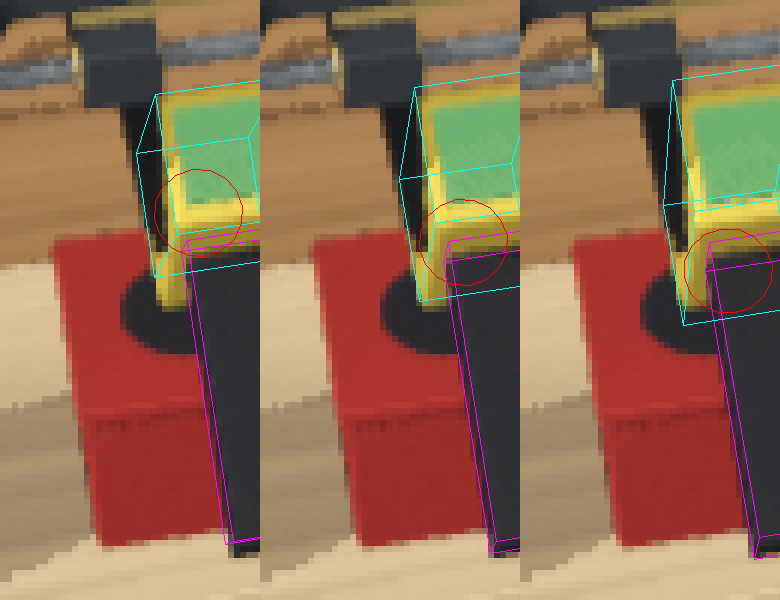

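The 57° model fits best, to within a few mm, so the sight line meets the patch about 10 cm from the nose. Handing in.

```bash
python3 - <<'E'
from h import *
s=state();print(s['t'],s['opening'],s['ft_force'].round(1),np.abs(s['qvel']).max())
print(job_done())
E
```

```text
36.45 0.3976514941144376 [-0.1  0.1 -2.7] 0.006812620410115303
the job is handed in; nothing more can be done
None
```

I finished both parts and handed the job in at t ≈ 36.5 s of the 69 s allowed; `job_done` gave no verdict.

- **Probe:** It is pressed home in the fork clip and let go. It bottomed out at about 19 N. The cameras then showed it at about x 486, y -339.5 with z taken as 52 mm, parallel to the clip, with the jaw back over it. My clip estimate was x 487–488, so it should be within 1–2 mm. I judged the jaw shut from the pictures; its angle was not measured.
- **Thermometer:** I drew it about 85 mm up out of the holder. It is held at mid-tail, raised and still, over the red tin.
    - **Angle:** The last overlay fits a nose about 33° from straight down (limit 40°).
    - **Aim:** The nose is at about (742, -132, 175) mm, 10 cm from the patch, and by that pose its sight line passes within several mm of the patch centre.

**What did not go as planned:**
- The moves cannot tilt the tool, so the turn had to be made in the fingers. Loosening the grip only let the gun slide a few mm onto the table.
- Rolling it about the handle edge reached about 47°, because the tail seemed to jam against the gripper palm. I set it down on its nose rim and handle edge and regripped nearer the tail.
- The free one-camera fits of the gun disagreed with the table contact by about 10 mm in position, so I used the contact-constrained pose. The two agreed on the angle to about 1°.

The tins and other things looked undisturbed in the last pictures. I saw no contact between the gun and anything else, and the wrist force read only about the gun's weight.

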